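# Refit the bars of the produce sizing grid

### The job

The loose bars of the bench sizing grid have been scrubbed: wind the handwheel anticlockwise until the pressure plate is right back and the grid is open, then lay every bar in the grid, one to a pair of notches, with its chamfered end home in the head plate's bore. Tell the ends by feel, pushing each bar along its notches: a chamfered end slips into the bore by about 5 mm, a square end stops against the plate and that bar must be turned round. Once they are all in, wind the handwheel clockwise, over several grasps, until the pressure plate is fully home against its stop collars, and leave the other things on the table where they are.

Things in the scene. Friction and masses are not known exactly. Their poses are not given: they have to be found in the camera images.
- grid: the sizing grid, a low fixed bench frame 270 mm wide (its x) and 310 mm long (its y). Origin on the table, under the middle of the bars' places; its y axis runs along the bars. Head plate at the -y end, pressure plate and handwheel at the +y end. Four places for bars, at x = -84, -28, 28 and 84 mm. The bed between the rests is 15 mm above the table
- seat (a point): x = 0, y = 0 of the grid at the height of the bars' axes, 50 mm above the table; axes as the grid's. Each place has two notches, 21 mm wide and flared to 41 mm at the top, in cross rests 12 mm thick at y = -47 and +47 mm (tooth tops 56 mm, notch floors 41 mm above the table); a bar lies flat in them, in line with its bore. A bar that is home has its middle at y = 0, one with its square end on the head plate at y = +5 mm
- head (a point): middle of the head plate's inner face (grid x = 0, y = -70 mm, 50 mm above the table); axes as the grid's. The plate is 14 mm thick, its top is 72 mm above the table, and a blind brass-lined bore of 15.5 mm, 12 mm deep, faces each place
- press (a point): middle of the pressure plate's face towards the bars, 50 mm above the table (plate top 62 mm); moves with the plate. The face is at grid y = 108 mm minus 8 mm per radian of the handwheel: at 76 mm when home on the stop collars, 1 mm clear of bars that are home; a bar the wrong way round stops it 4 mm short
- wheel (a joint): angle of the handwheel, rad: 0 with the pressure plate right back on a hard stop (2.7 to 3.4 at the start), grows clockwise seen from above, hard stop at 4.0 where the plate is home on its collars. It stays where it is left and turns with about 0.15 N m (3 N at the rim)
- wheel_hub (a point): centre of the handwheel on its upright axis, at mid height of the rim, 94 mm above the table (grid x = 0, y = 172 mm); turns with the wheel. The rim is a ring of 55 mm radius to its middle and 12 mm round section. Three spokes slope down from it to the hub, one along this point's x axis, the others 120 degrees away. The gear box below ends 61 mm above the table
- bar_a: steel bar, 18 mm square, 150 mm long, 0.11 kg, lying flat on the table. One end is turned to a long chamfer (a cone from 18 to 9 mm over the last 7 mm), the other is cut square. Origin on the axis at mid-length, x along the bar; whether the chamfered end is at +x or at -x differs from bar to bar and is not given. Absent bars read None
- bar_b: steel bar, 18 mm square, 150 mm long, 0.11 kg, lying flat on the table. One end is turned to a long chamfer (a cone from 18 to 9 mm over the last 7 mm), the other is cut square. Origin on the axis at mid-length, x along the bar; whether the chamfered end is at +x or at -x differs from bar to bar and is not given. Absent bars read None
- bar_c: steel bar, 18 mm square, 150 mm long, 0.11 kg, lying flat on the table. One end is turned to a long chamfer (a cone from 18 to 9 mm over the last 7 mm), the other is cut square. Origin on the axis at mid-length, x along the bar; whether the chamfered end is at +x or at -x differs from bar to bar and is not given. Absent bars read None
- bar_d: steel bar, 18 mm square, 150 mm long, 0.11 kg, lying flat on the table. One end is turned to a long chamfer (a cone from 18 to 9 mm over the last 7 mm), the other is cut square. Origin on the axis at mid-length, x along the bar; whether the chamfered end is at +x or at -x differs from bar to bar and is not given. Absent bars read None
- bar_e: steel bar, 18 mm square, 150 mm long, 0.11 kg, lying flat on the table. One end is turned to a long chamfer (a cone from 18 to 9 mm over the last 7 mm), the other is cut square. Origin on the axis at mid-length, x along the bar; whether the chamfered end is at +x or at -x differs from bar to bar and is not given. Absent bars read None
- brush: scrubbing brush, 56 x 152 x 46 mm, to be left alone; origin at its underside
- zucchini: zucchini, 56 x 183 x 42 mm, to be left alone; origin at its underside
- onion: onion, 62 mm, to be left alone; origin at its underside
- tub: tub, 72 mm across and high, to be left alone; origin at its underside
- jar: jar, 89 mm across, 138 mm high, to be left alone; origin at its underside
- card: price card on a wooden foot, 22 x 90 x 69 mm, to be left alone; origin at its underside
Not all that is in view belongs to the job. What is shaped like the bar_a but purple is not meant.

How it is judged:
By the outcome, as a careful person would: the job done as asked, in the order asked, and still so for the second after the job is handed in, with the robot touching nothing.
Of bar_a, bar_b, bar_c, bar_d, bar_e only 3 to 4 are there at a start; the rules pass over those that are not, and their reading is None.
At some moment in a run one of bar_a, bar_b, bar_c, bar_d, bar_e may be knocked a few centimetres aside while the robot is not near it.
Once in a run the grip may slacken for a moment while it holds something.
It also fails if it takes over 210 s, if anything falls off the work surface, if the arm or the gripper's body presses on something with over 40 N, if the wrist force passes 120 N, or if a joint passes its speed limit or range.

### The arm

A 7-joint arm with a two-finger parallel gripper is mounted at the origin on a cart in front of the work surface, level with it; the furniture and walls round the work are solid. World frame = base frame: x ahead of the robot, y to its left, z up, the work surface at z = 0. Lengths are in m, angles in rad, forces in N, time in s.
With the tool pointing down it reaches from about 0.35 to 0.9 m from the base axis. Payload 19.9 kg.
Tool frame: the origin (TCP) lies midway between the tips of the shut fingers; the grasp point (between the pads) lies 19 mm behind it (grasp_offset is the distance from the TCP to the grasp point, in m); z points along the fingers, y is the line along which they close (so a half turn about z gives the same grasp; the last joint's range is limited). The gripper opens to 85 mm and grips with 20 to 120 N. Pads are 22 mm wide; open, the fingers measure 114 mm over their backs; the gripper's body (76 mm by 85 mm) begins 54 mm behind the grasp point. The pads swing forward as they close: fully open they stand 13 mm farther back than shut.
Start: joints at [1.145, 0.417, -0.01, 1.614, 0.005, 1.111, -0.053], TCP at [0.234, -0.58, 0.231] pointing down, gripper open.
Joint ranges: [-2.81, 2.81], [-0.39, 2.02], [-1.27, 1.25], [0.06, 2.57], [-1.19, 4.33], [0.19, 2], [-2.82, 2.82]. Speed limits (rad/s): [1.89, 1.89, 2.39, 2.39, 3.01, 3.01, 3.01].

### API

Orientations are given as a unit quaternion [x, y, z, w].
In Python, from bench import state, camera, finish_job, masks_of, grasp_offset gives the robot as it stands. The module is installed in compiled form; this text tells all that it offers.
- The arm moves only by the shell command python3 -m jog 'ROWS' [FORCE]. ROWS is JSON, a list of rows, each an object of numbers: "ax", "ay", "az": the turn, a rotation vector about the tool's x, y, z in degrees; "tx", "ty", "tz": the shift along the tool's x, y, z in m; "grip": the closure, from 0 (fully open) to 1 (shut). A call has 1 to 12 rows; each row shifts and turns the commanded pose from where the row before left it, along the tool's axes as they then stand; what a row does not reach is not made up. A row lasts 1/10 s, in which the tool goes at most 50 mm and 8.59 degrees, less where a joint would pass 70% of its speed; a pose out of reach is approached as far as the arm can. A call is refused whole if a number of a shift passes 0.05 or a number of a turn 8.59, either way. A call with a gripper value outside its range is refused whole. The fingers move at their own pace and stop on an object; FORCE is the grip in N (left out, the last holds). Time passes only in rows, so rows that do not move let the fingers close. It gives the time, the measured TCP pose, the force, the opening and the grip force at its end, in the units of the state.
- state(): the state, without advancing time (a new reading comes with each control period).
- camera(name): name is "scene" or "side" or "wrist"; returns a dict with "frame" (400x640x3 uint8, blue, green, red), "K" (3x3 intrinsics, pixels), "R" (3x3) and "t" (3): a world point X has camera coordinates R X + t; the wrist camera has in their place "tool_from_camera" (4x4, takes a point from camera to tool coordinates, whose origin is the TCP and whose axes are the flange's). Camera axes: x right, y down, z forward; pixel columns grow to the right and rows downward; lengths in m; the calibration is good to about 2 mm. The wrist camera is an equidistant fisheye: a pixel r from the principal point sees the ray r / f radians off the axis. A picture is of the moment at which its call begins: read the wrist's pose just before it. There is no depth.
- finish_job(): hands the job in; it is judged then, once.
Trained networks look in a picture, given as the dict that the camera call returned (one of the last four; its "shot" number tells which), for a name from the list of things; names that differ only in an ending like _2 or _b are one class to them, and where a whole thing is asked for, a point or a joint stands for the part that bears it (a point fixed in the world has none). Each returns a list of dicts, best first, with "confidence" (0 to 1); they miss things now and then, are a little off and sometimes report something else, mostly with a low value. They report only what shows in the picture. A call takes as long as a camera call. They do not tell look-alikes from the thing itself.
- masks_of(query, picture): "pixels" (400x640 bool, what is visible of it) and "position" ([row, column] in pixels, amid what is visible of it).
The state is a dict: "time_s": time; "q": joint angles; "joint_velocities": joint speeds; "joint_efforts": joint torques, N m; "tcp_pos": TCP position; "tool_rot": TCP orientation; "ft_force": force on the tool from outside, world axes, zero at the start; "ft_torque": the same for the moment, N m; "opening": opening from 0.0 (shut) to 1.0 (fully open); "grasp_force": force on a finger pad.
Only numpy, scipy, OpenCV 4.12 (cv2) and the standard library are available. Lean on these libraries where they do the work, as an engineer would, in place of code of your own. Each camera call takes 0.05 s, during which the arm holds its last target. There are 200 camera calls.

## Working session

There is one attempt and no reset: what is moved stays moved. The work goes in short steps, Python scripts to look and compute and a shell command to move; the robot and the scene stay as the last step left them, time stands still between calls to the robot, and variables do not carry over. Pictures are saved under pics/ and viewed, at most 14 in all, crops included, and the job is handed in when it is done.

```bash
mkdir -p pics
cat > h.py <<'E'
import numpy as np,cv2
from bench import *
from scipy.spatial.transform import Rotation as Ro
def onplane(p,u,v,z):
    d=p["R"].T@(np.linalg.inv(p["K"])@np.array([u,v,1.])); c=-p["R"].T@p["t"]
    return c+d*(z-c[2])/d[2]
def wrist(p,s,u,v,z):
    K=p["K"];x=np.array([(u-K[0,2]),(v-K[1,2])]);r=np.hypot(*x);th=r/K[0,0]
    d=np.array([*(x/max(r,1e-9)*np.sin(th)),np.cos(th)]);T=p["tool_from_camera"];R=Ro.from_quat(s["tool_rot"]).as_matrix()
    c=R@T[:3,3]+s["tcp_pos"];d=R@T[:3,:3]@d
    return c+d*(z-c[2])/d[2]
def wproj(p,s,X):
    K=p["K"];T=np.linalg.inv(p["tool_from_camera"]);R=Ro.from_quat(s["tool_rot"]).as_matrix()
    x=T[:3,:3]@(R.T@(np.array(X)-s["tcp_pos"]))+T[:3,3]
    r=np.hypot(x[0],x[1]);th=np.arctan2(r,x[2]);return K[:2,2]+K[0,0]*th*x[:2]/max(r,1e-9)
def proj(p,X):
    x=p["K"]@(p["R"]@np.array(X)+p["t"]);return x[:2]/x[2]
E
python3 - <<'E'
from h import *
s=state();print({k:np.round(v,3) for k,v in s.items()},grasp_offset)
for n in("scene","side","wrist"):
    p=camera(n);cv2.imwrite(f"pics/{n}0.png",p["frame"]);print(n,p["K"].tolist(),p.get("R"),p.get("t"),p.get("tool_from_camera"))
    if n!="wrist":
        for q in("bar_a","grid","wheel_hub"):
            for m in masks_of(q,p):
                u=m["position"][::-1];print(q,round(m["confidence"],2),np.round(u),m["pixels"].sum(),np.round(onplane(p,*u,.018),3)[:2])
E
```

```text
{'time_s': np.float64(0.0), 'q': array([ 1.145,  0.418, -0.01 ,  1.614,  0.005,  1.111, -0.053]), 'joint_velocities': array([-0.   ,  0.   , -0.002,  0.002, -0.   ,  0.001, -0.   ]), 'joint_efforts': array([-0.0000e+00, -8.6444e+01,  6.7900e-01, -4.3489e+01,  1.9000e-02,
        7.0000e-03,  0.0000e+00]), 'tcp_pos': array([ 0.234, -0.579,  0.231]), 'tool_rot': array([ 0.982,  0.191, -0.   , -0.001]), 'ft_force': array([-0.27 , -0.107,  0.06 ]), 'ft_torque': array([-0.07 , -0.037,  0.029]), 'grasp_force': np.float64(0.0), 'opening': np.float64(1.0)} 0.0187
scene [[463.3468212375321, 0.0, 316.2096785934247], [0.0, 463.3468212375321, 200.0280360155529], [0.0, 0.0, 1.0]] [[ 0.68986351 -0.72386997  0.01003056]
 [-0.32312491 -0.32028459 -0.89051001]
 [ 0.64782608  0.61108923 -0.45485307]] [-0.35367212  0.22881256  1.28608009] None
bar_a 0.8 [356. 226.] 241 [ 0.543 -0.154]
bar_a 0.66 [410. 256.] 304 [ 0.519 -0.379]
bar_a 0.65 [453. 270.] 373 [ 0.542 -0.508]
bar_a 0.64 [362. 243.] 304 [ 0.474 -0.234]
bar_a 0.49 [387. 245.] 209 [ 0.521 -0.294]
grid 0.65 [291. 196.] 3670 [0.545 0.164]
grid 0.6
[... 350 characters left out ...]
None
bar_a 0.76 [340. 268.] 462 [ 0.549 -0.301]
bar_a 0.72 [333. 244.] 289 [ 0.557 -0.164]
bar_a 0.65 [334. 286.] 460 [ 0.515 -0.38 ]
bar_a 0.64 [357. 319.] 334 [ 0.546 -0.519]
bar_a 0.57 [320. 257.] 344 [ 0.499 -0.233]
grid 0.84 [312. 204.] 3024 [0.533 0.142]
wheel_hub 0.52 [344. 186.] 225 [0.699 0.305]
wrist [[309.70691628693146, 0.0, 321.6434260677418], [0.0, 309.70691628693146, 203.5562399834728], [0.0, 0.0, 1.0]] None None [[-1.05493091e-03 -9.52796031e-01 -3.03609306e-01  7.73873306e-02]
 [ 9.99999442e-01 -1.02111659e-03 -2.70131682e-04  7.05896579e-04]
 [-5.26401034e-05 -3.03609421e-01  9.52796577e-01 -1.42032527e-01]
 [ 0.00000000e+00  0.00000000e+00  0.00000000e+00  1.00000000e+00]]
```

View pics/scene0.png

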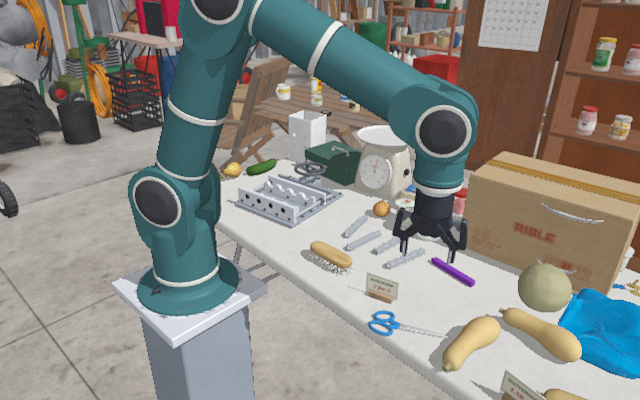

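View pics/side0.png

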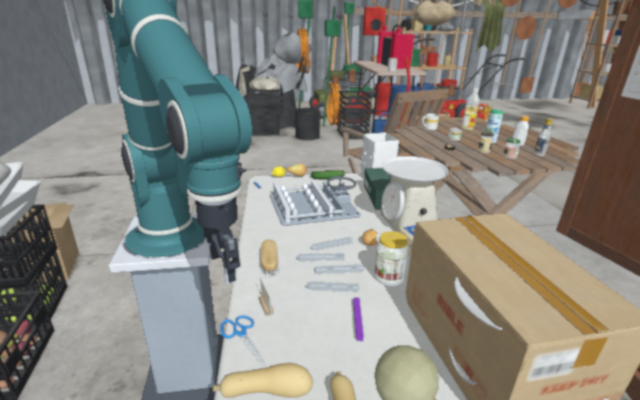

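Four steel bars show in the side picture at (333,244), (320,257), (340,268) and (334,286). The look-alike is the purple bar at (357,319), which I leave alone. The grid is at (312,204) and the wheel at (340,183). Next I look at the bars from above.

```bash
python3 -m jog '[{"tz":-0.05},{"tx":0.037,"ty":-0.019,"tz":-0.012},{"tx":0.037,"ty":-0.019,"tz":-0.012},{"tx":0.037,"ty":-0.019,"tz":-0.012},{"tx":0.037,"ty":-0.019,"tz":-0.012},{"tx":0.037,"ty":-0.019,"tz":-0.012},{"tx":0.037,"ty":-0.019,"tz":-0.012},{"tx":0.037,"ty":-0.019,"tz":-0.012},{"tx":0.037,"ty":-0.019,"tz":-0.012},{"tx":0.037,"ty":-0.019,"tz":-0.012},{"tx":0.037,"ty":-0.019,"tz":-0.012},{}]'
cat > bars.py <<'E'
from h import *
def bars(name):
    s=state();p=camera("wrist");cv2.imwrite(f"pics/{name}.png",p["frame"]);out=[]
    for m in masks_of("bar_a",p):
        c=m["pixels"]; px=np.argwhere(c)
        P=np.array([wrist(p,s,u,v,.016)[:2] for v,u in px[::max(1,len(px)//400)]])
        col=p["frame"][c].mean(0)
        (cx,cy),(w,h),a=cv2.minAreaRect(P.astype(np.float32)*1000)
        if w<h: w,h,a=h,w,a+90
        a=(a+90)%180-90
        print(round(m["confidence"],2),np.round(m["position"][::-1]),"bgr",np.round(col),"c",round(cx,1),round(cy,1),"LxW",round(w),round(h),"ang",round(a,1))
    return s,p
if __name__=="__main__":
    import sys
    s,p=bars(sys.argv[1]);print(np.round(s["tcp_pos"],3),np.round(s["tool_rot"],3),np.round(s["q"],2))
E
python3 bars.py w1
```

```text
[ 0.234 -0.579  0.231] [ 0.982  0.191 -0.    -0.   ] [ 1.15  0.42 -0.01  1.61  0.    1.11 -0.05]schema error: expected keys ax, ay, az, tx, ty, tz, grip
```

View pics/w1.png

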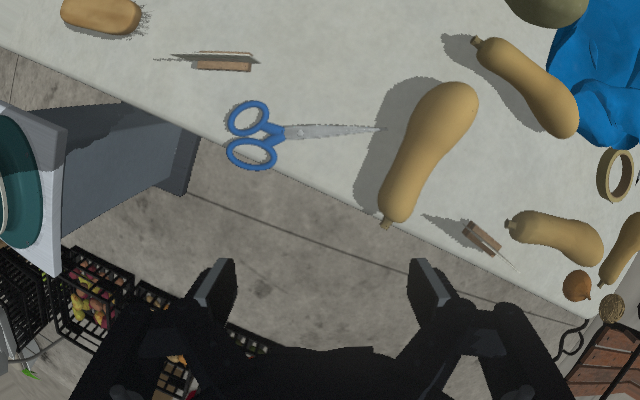

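That picture is still from the start pose, because the move was refused: it shows the brush at (100,15), the fingers and the squashes, and no bars. An empty row seems not to be allowed.

```bash
python3 -m jog '[{"tz":-0.05},{"tx":0.037,"ty":-0.019,"tz":-0.012},{"tx":0.037,"ty":-0.019,"tz":-0.012},{"tx":0.037,"ty":-0.019,"tz":-0.012},{"tx":0.037,"ty":-0.019,"tz":-0.012},{"tx":0.037,"ty":-0.019,"tz":-0.012},{"tx":0.037,"ty":-0.019,"tz":-0.012},{"tx":0.037,"ty":-0.019,"tz":-0.012},{"tx":0.037,"ty":-0.019,"tz":-0.012},{"tx":0.037,"ty":-0.019,"tz":-0.012},{"tx":0.037,"ty":-0.019,"tz":-0.012},{"tz":0}]' && python3 bars.py w2
```

```text
schema error: expected keys ax, ay, az, tx, ty, tz, grip
```

```bash
python3 -m jog '[{"ax":0,"ay":0,"az":0,"tx":0,"ty":0,"tz":-0.05,"grip":0},{"ax":0,"ay":0,"az":0,"tx":0.037,"ty":-0.019,"tz":-0.012,"grip":0},{"ax":0,"ay":0,"az":0,"tx":0.037,"ty":-0.019,"tz":-0.012,"grip":0},{"ax":0,"ay":0,"az":0,"tx":0.037,"ty":-0.019,"tz":-0.012,"grip":0},{"ax":0,"ay":0,"az":0,"tx":0.037,"ty":-0.019,"tz":-0.012,"grip":0},{"ax":0,"ay":0,"az":0,"tx":0.037,"ty":-0.019,"tz":-0.012,"grip":0},{"ax":0,"ay":0,"az":0,"tx":0.037,"ty":-0.019,"tz":-0.012,"grip":0},{"ax":0,"ay":0,"az":0,"tx":0.037,"ty":-0.019,"tz":-0.012,"grip":0},{"ax":0,"ay":0,"az":0,"tx":0.037,"ty":-0.019,"tz":-0.012,"grip":0},{"ax":0,"ay":0,"az":0,"tx":0.037,"ty":-0.019,"tz":-0.012,"grip":0},{"ax":0,"ay":0,"az":0,"tx":0.037,"ty":-0.019,"tz":-0.012,"grip":0},{"ax":0,"ay":0,"az":0,"tx":0,"ty":0,"tz":0,"grip":0}]' && python3 bars.py w2
```

```text
time_s: 1.75
tcp_pos: [0.5095, -0.2597, 0.4028]
tool_rot: [0.981, 0.194, 0.001, -0.0]
ft_force: [-0.7, 0.1, 0.2]
opening: 1.0
grasp_force: 0.0
0.97 [300. 145.] bgr [125. 123. 117.] c 505.3 -215.0 LxW 149 21 ang -5.6
0.91 [346. 141.] bgr [120. 119. 113.] c 549.8 -287.2 LxW 149 22 ang -3.5
0.89 [447. 182.] bgr [129.  67.  99.] c 552.7 -498.7 LxW 152 19 ang 79.5
0.83 [378. 174.] bgr [115. 113. 107.] c 512.2 -366.2 LxW 147 23 ang -12.0
0.66 [266. 104.] bgr [124. 122. 116.] c 555.9 -141.5 LxW 149 23 ang 12.0
0.17 [353.  33.] bgr [139. 150. 146.] c 730.1 -224.5 LxW 79 77 ang 27.9
[ 0.51  -0.26   0.403] [ 0.981  0.194  0.001 -0.   ] [ 0.62  0.22 -0.25  1.5   0.05  1.43 -0.81]
```

```bash
python3 -m jog '[{"ax":0,"ay":0,"az":0,"tx":0.017,"ty":-0.041,"tz":0,"grip":0},{"ax":0,"ay":0,"az":0,"tx":0.017,"ty":-0.041,"tz":0,"grip":0},{"ax":0,"ay":0,"az":0,"tx":0.017,"ty":-0.041,"tz":0,"grip":0},{"ax":0,"ay":0,"az":0,"tx":0.017,"ty":-0.041,"tz":0,"grip":0},{"ax":0,"ay":0,"az":0,"tx":0.017,"ty":-0.041,"tz":0,"grip":0},{"ax":0,"ay":0,"az":0,"tx":0.017,"ty":-0.041,"tz":0,"grip":0},{"ax":0,"ay":0,"az":0,"tx":0.017,"ty":-0.041,"tz":0,"grip":0},{"ax":0,"ay":0,"az":0,"tx":0.017,"ty":-0.041,"tz":0,"grip":0},{"ax":0,"ay":0,"az":0,"tx":0.017,"ty":-0.041,"tz":0,"grip":0},{"ax":0,"ay":0,"az":0,"tx":0,"ty":0,"tz":0,"grip":0}]'
python3 - <<'E'
from h import *
s=state();p=camera("wrist");cv2.imwrite("pics/w3.png",p["frame"]);np.savez("w3.npz",s=np.array([s],dtype=object),p=np.array([p],dtype=object))
a=cv2.imread("pics/w2.png")[60:260,200:500];cv2.imwrite("pics/w23.png",np.vstack([cv2.resize(a,(600,400))]))
for q in("grid","wheel_hub","head","press"):
    for m in masks_of(q,p):
        u=m["position"][::-1];px=np.argwhere(m["pixels"]);print(q,round(m["confidence"],2),np.round(u),len(px),px.min(0),px.max(0),np.round(wrist(p,s,*u,.094),3)[:2])
E
```

```text
time_s: 2.85
tcp_pos: [0.5087, 0.1391, 0.4011]
tool_rot: [0.981, 0.193, -0.0, -0.001]
ft_force: [-0.2, -0.7, -0.0]
opening: 0.994
grasp_force: 0.0
grid 0.97 [318. 128.] 28333 [ 22 220] [237 415] [0.551 0.162]
wheel_hub 0.78 [340.  59.] 2326 [ 21 296] [101 380] [0.657 0.171]
head 0.93 [318. 130.] 28720 [ 22 219] [238 416] [0.549 0.162]
press 0.96 [324. 113.] 1427 [ 90 241] [143 404] [0.575 0.163]
press 0.28 [516. 219.] 735 [187 494] [248 533] [ 0.553 -0.219]
```

View pics/w3.png

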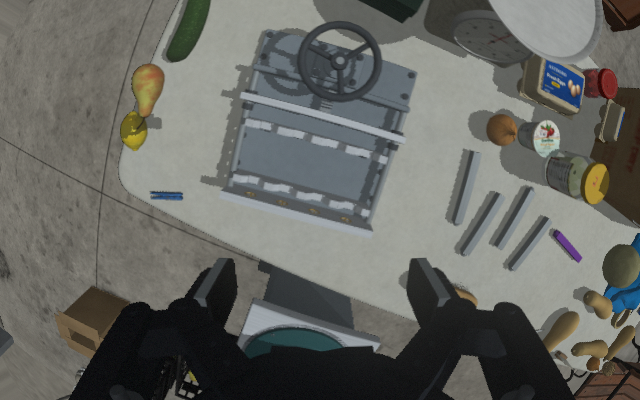

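View pics/w23.png

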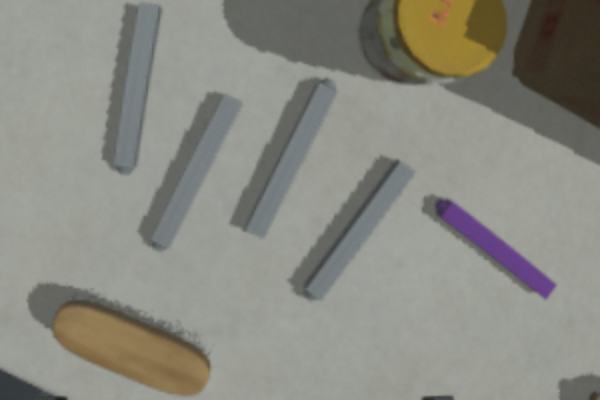

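The wrist picture shows the wheel rim around (340,61), the head plate's top edge from (222,195) to (372,228), and the notches at about (250,180)–(360,210) and (258,125)–(375,158). In the crop, the four steel bars and the purple one are clearly distinct. Bars 1, 2 and 4 seem chamfered at the near end, and bar 3 at the far end.

Run:
```python
from h import *
d=np.load("w3.npz",allow_pickle=True);s=d["s"][0];p=d["p"][0]
m=masks_of("wheel_hub",p)[0]["pixels"].astype(np.uint8)
c=max(cv2.findContours(m,0,2)[0],key=len)[:,0]
P=np.array([wrist(p,s,u,v,.094)[:2] for u,v in c]);print("rim",cv2.minEnclosingCircle((P*1000).astype(np.float32)))
for n,u,v,z in[("headL",222,193,.072),("headR",372,229,.072),("pressL",243,94,.062),("pressR",405,142,.062),("baseTL",262,31,.015),("baseTR",417,72,.015)]:
    print(n,np.round(wrist(p,s,u,v,z)*1000))
im=p["frame"][10:250,200:430];cv2.imwrite("pics/g3.png",cv2.resize(im,None,fx=2.5,fy=2.5,interpolation=2))
```

```text
rim ((655.3218994140625, 171.9230194091797), 61.35966110229492)
headL [396. 269.  72.]
headR [432.  17.  72.]
pressL [558. 291.  62.]
pressR [584.  26.  62.]
baseTL [670. 314.  15.]
baseTR [706.  43.  15.]
```

View pics/g3.png

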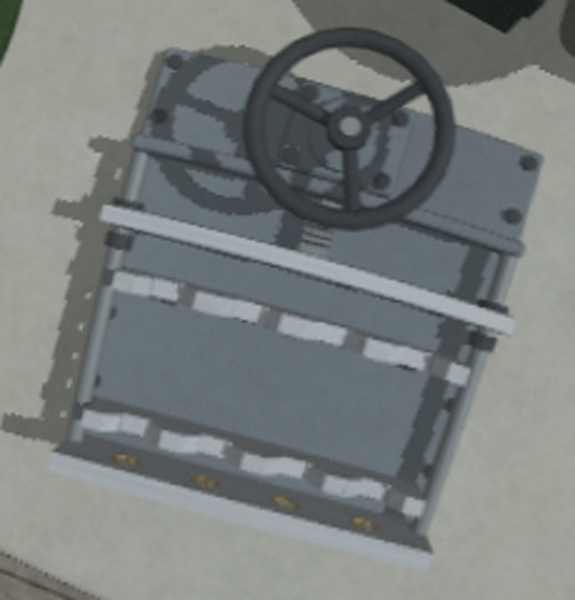

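Run:
```python
from h import *
from scipy.optimize import least_squares
d=np.load("w3.npz",allow_pickle=True);s=d["s"][0];p=d["p"][0]
B=np.array([(126,461),(206,481),(285,503),(365,524)])/2.5+[200,10]
G=[(x,-.07,.05) for x in(-.084,-.028,.028,.084)]
hub=wproj(p,s,[.6553,.1719,.094]);U=np.vstack([B,hub]);G.append((0,.172,.094))
def W(q,g):
    c,n=np.cos(q[2]),np.sin(q[2]);return [q[0]+n*g[0]+c*g[1],q[1]-c*g[0]+n*g[1],g[2]]
f=lambda q:(np.array([wproj(p,s,W(q,g)) for g in G])-U).ravel()
r=least_squares(f,[.49,.15,.12]);q=r.x;print(np.round(q,4),np.degrees(q[2]),np.round(r.fun.reshape(-1,2),1))
im=cv2.resize(p["frame"][10:250,200:430],None,fx=2.5,fy=2.5,interpolation=2)
def dot(g,c):
    u=(wproj(p,s,W(q,g))-[200,10])*2.5;cv2.circle(im,tuple(int(i) for i in u),2,c,-1)
for x in(-.084,-.028,.028,.084):
    for y in(-.047,.047):
        for k in(-1,1): dot((x+k*.0205,y,.056),(0,0,255));dot((x+k*.0105,y,.041),(0,255,0))
    dot((x,-.07,.05),(255,0,255))
for x in(-.135,.135):
    for y in(-.07,-.084): dot((x,y,.072),(0,255,255))
for a in np.arange(0,6.3,.2): dot((.055*np.cos(a),.172+.055*np.sin(a),.094),(255,255,0))
cv2.imwrite("pics/g4.png",im)
```

```text
[0.4842 0.1513 0.1192] 6.829803762949007 [[-0.1 -0.2]
 [-0.3  0.3]
 [ 0.3 -0.1]
 [ 0.1 -0.3]
 [ 0.   0.3]]
```

View pics/g4.png

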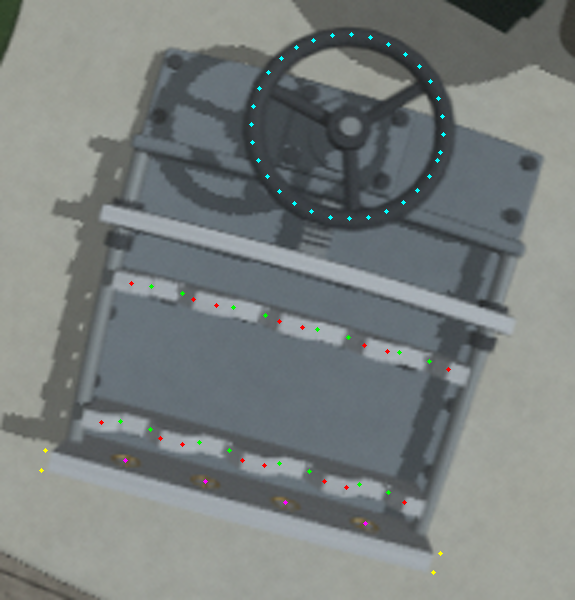

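The overlay fits well (residual 0.3 px): grid origin (0.484,0.151), yaw 6.8°, hub (0.655,0.172). The notches and bores agree with it. I plan to turn the wheel with the shut fingers pushing on a spoke inside the rim.

```bash
cat >> h.py <<'E'
GO=np.array([.4842,.1513]);GA=.1192
def g2w(x,y,z=0):
    c,n=np.cos(GA),np.sin(GA);return np.array([GO[0]+n*x+c*y,GO[1]-c*x+n*y,z])
def w2g(P):
    c,n=np.cos(GA),np.sin(GA);d=np.array(P[:2])-GO;return np.array([n*d[0]-c*d[1],c*d[0]+n*d[1]])
def tool(dv,s=None):
    s=s or state();return Ro.from_quat(s["tool_rot"]).inv().apply(dv)
def yaw(s=None):
    s=s or state();R=Ro.from_quat(s["tool_rot"]).as_matrix();return np.degrees(np.arctan2(R[1,0],R[0,0]))
def go(T,s=None):
    s=s or state();print("to",np.round(T,4),"rows total",np.round(tool(np.array(T)-s["tcp_pos"],s),4),"yaw",round(yaw(s),2))
E
python3 - <<'E'
from h import *
d=np.load("w3.npz",allow_pickle=True);s=d["s"][0];p=d["p"][0]
H=g2w(0,.172,.094);print(H)
for u in[(272,93),(420,87),(352,210)]:
    P=wrist(p,s,u[0]/2.5+200,u[1]/2.5+10,.092);print(np.degrees(np.arctan2(*(P-H)[1::-1])),np.hypot(*(P-H)[:2]))
s=state()
for a in (120,0,-120):
    print(a);
for k in range(6):
    a=np.radians(60*k);print(60*k);go(H+[.031*np.cos(a),.031*np.sin(a),.106])
E
```

```text
[0.6549795  0.17175388 0.094     ]
87.87734355923138 0.04740116818848742
-36.96100531434178 0.048370218074940984
-154.88831486970702 0.04975824212632166
120
0
-120
0
to [0.686  0.1718 0.2   ] rows total [0.1778 0.0295 0.2012] yaw 21.85
60
to [0.6705 0.1986 0.2   ] rows total [ 0.1734 -0.0012  0.2012] yaw 21.85
120
to [0.6395 0.1986 0.2   ] rows total [ 0.1447 -0.0127  0.2012] yaw 21.85
180
to [0.624  0.1718 0.2   ] rows total [0.1203 0.0065 0.2012] yaw 21.85
240
to [0.6395 0.1449 0.2   ] rows total [0.1247 0.0371 0.2012] yaw 21.85
300
to [0.6705 0.1449 0.2   ] rows total [0.1535 0.0487 0.2012] yaw 21.85
```

```bash
python3 -m jog '[{"ax":0,"ay":0,"az":0,"tx":0.03,"ty":0.0037,"tz":0.0335,"grip":1},{"ax":0,"ay":0,"az":0,"tx":0.03,"ty":0.0037,"tz":0.0335,"grip":1},{"ax":0,"ay":0,"az":0,"tx":0.03,"ty":0.0037,"tz":0.0335,"grip":1},{"ax":0,"ay":0,"az":0,"tx":0.03,"ty":0.0037,"tz":0.0335,"grip":1},{"ax":0,"ay":0,"az":0,"tx":0.03,"ty":0.0037,"tz":0.0335,"grip":1},{"ax":0,"ay":0,"az":0,"tx":0.03,"ty":0.0037,"tz":0.0335,"grip":1},{"ax":0,"ay":0,"az":0,"tx":0,"ty":0,"tz":0,"grip":1},{"ax":0,"ay":0,"az":0,"tx":0,"ty":0,"tz":0,"grip":1},{"ax":0,"ay":0,"az":0,"tx":0,"ty":0,"tz":0,"grip":1}]' 60
python3 - <<'E'
from h import *
H=g2w(0,.172,.094);a=np.radians(26);go(H+[.031*np.cos(a),.031*np.sin(a),-.022])
p=camera("wrist");cv2.imwrite("pics/w5.png",p["frame"][100:400,160:480])
E
```

```text
time_s: 4.05
tcp_pos: [0.685, 0.181, 0.2019]
tool_rot: [0.982, 0.19, 0.001, 0.0]
ft_force: [-0.2, -0.5, 1.0]
opening: 0.001
grasp_force: 0.0
to [0.6828 0.1853 0.072 ] rows total [-0.0006 -0.0049  0.1299] yaw 21.95
```

View pics/w5.png

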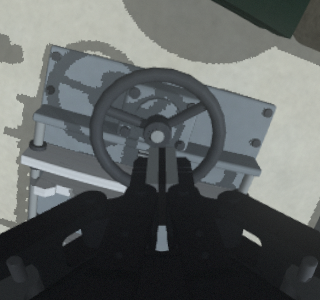

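```bash
python3 -m jog '[{"ax":0,"ay":0,"az":0,"tx":0,"ty":-0.001,"tz":0.026,"grip":1},{"ax":0,"ay":0,"az":0,"tx":0,"ty":-0.001,"tz":0.026,"grip":1},{"ax":0,"ay":0,"az":0,"tx":0,"ty":-0.001,"tz":0.026,"grip":1},{"ax":0,"ay":0,"az":0,"tx":0,"ty":-0.001,"tz":0.026,"grip":1},{"ax":0,"ay":0,"az":0,"tx":0,"ty":-0.001,"tz":0.026,"grip":1},{"ax":0,"ay":0,"az":0,"tx":0,"ty":0,"tz":0,"grip":1}]'
python3 -m jog '[{"ax":0,"ay":0,"az":0,"tx":-0.0016,"ty":-0.0079,"tz":0,"grip":1},{"ax":0,"ay":0,"az":0,"tx":-0.0036,"ty":-0.0072,"tz":0,"grip":1},{"ax":0,"ay":0,"az":0,"tx":-0.0054,"ty":-0.0061,"tz":0,"grip":1},{"ax":0,"ay":0,"az":0,"tx":-0.0068,"ty":-0.0045,"tz":0,"grip":1},{"ax":0,"ay":0,"az":0,"tx":-0.0077,"ty":-0.0026,"tz":0,"grip":1},{"ax":0,"ay":0,"az":0,"tx":-0.0081,"ty":-0.0005,"tz":0,"grip":1}]'
```

```text
time_s: 4.7
tcp_pos: [0.6816, 0.1853, 0.0687]
tool_rot: [0.982, 0.191, -0.001, 0.0]
ft_force: [-0.9, -0.6, -0.5]
opening: 0.002
grasp_force: 0.0
time_s: 5.3
tcp_pos: [0.6431, 0.2019, 0.0732]
tool_rot: [0.982, 0.191, 0.003, -0.001]
ft_force: [10.6, 4.4, 3.0]
opening: -0.001
grasp_force: 4.7
```

```bash
python3 -m jog '[{"ax":0,"ay":0,"az":0,"tx":-0.0079,"ty":0.0016,"tz":0,"grip":1},{"ax":0,"ay":0,"az":0,"tx":-0.0072,"ty":0.0036,"tz":0,"grip":1},{"ax":0,"ay":0,"az":0,"tx":-0.0061,"ty":0.0054,"tz":0,"grip":1},{"ax":0,"ay":0,"az":0,"tx":-0.0045,"ty":0.0068,"tz":0,"grip":1}]';python3 -m jog '[{"ax":0,"ay":0,"az":0,"tx":-0.0026,"ty":0.0077,"tz":0,"grip":1},{"ax":0,"ay":0,"az":0,"tx":-0.0005,"ty":0.0081,"tz":0,"grip":1}]'
python3 - <<'E'
from h import *
s=state();H=g2w(0,.172,.094);d=s["tcp_pos"]-H;print(np.degrees(np.arctan2(d[1],d[0])),np.hypot(*d[:2]))
p=camera("wrist");cv2.imwrite("pics/w6.png",p["frame"][100:400,160:480])
E
```

```text
time_s: 5.7
tcp_pos: [0.6247, 0.1776, 0.0732]
tool_rot: [0.981, 0.192, 0.003, -0.001]
ft_force: [2.3, 10.4, 1.3]
opening: -0.001
grasp_force: 4.7
time_s: 5.9
tcp_pos: [0.6268, 0.1617, 0.0725]
tool_rot: [0.981, 0.192, 0.001, -0.001]
ft_force: [-2.9, 8.6, 0.0]
opening: 0.001
grasp_force: 3.6
-160.4640949837389 0.029941413964367204
```

View pics/w6.png

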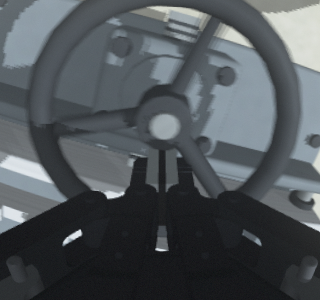

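The wheel is turning, with the pushed spoke just ahead of the fingers at (195,165) in the crop. I continue toward the stop, watching the force.

```bash
python3 -m jog '[{"ax":0,"ay":0,"az":0,"tx":0.0016,"ty":0.0079,"tz":0,"grip":1}]'|sed -n '2p;4p';python3 -m jog '[{"ax":0,"ay":0,"az":0,"tx":0.0036,"ty":0.0072,"tz":0,"grip":1}]'|sed -n '2p;4p'; python3 -m jog '[{"ax":0,"ay":0,"az":0,"tx":0.0054,"ty":0.0061,"tz":0,"grip":1}]'|sed -n '2p;4p'
```

```text
tcp_pos: [0.6308, 0.1548, 0.0721]
ft_force: [-5.5, 6.1, 1.3]
tcp_pos: [0.6368, 0.1487, 0.0717]
ft_force: [-6.9, 4.6, -0.7]
tcp_pos: [0.6431, 0.1448, 0.0712]
ft_force: [-44.6, 13.9, 8.7]
```

```bash
python3 -m jog '[{"ax":0,"ay":0,"az":0,"tx":0.001,"ty":0.001,"tz":0,"grip":1}]'|sed -n '2p;4p';
python3 -m jog '[{"ax":0,"ay":0,"az":0,"tx":-0.008,"ty":-0.004,"tz":0,"grip":1},{"ax":0,"ay":0,"az":0,"tx":0,"ty":0,"tz":-0.03,"grip":1},{"ax":0,"ay":0,"az":0,"tx":-0.02,"ty":0,"tz":-0.05,"grip":1},{"ax":0,"ay":0,"az":0,"tx":-0.04,"ty":0,"tz":-0.05,"grip":1},{"ax":0,"ay":0,"az":0,"tx":-0.04,"ty":0,"tz":-0.05,"grip":0},{"ax":0,"ay":0,"az":0,"tx":-0.04,"ty":0,"tz":-0.05,"grip":0},{"ax":0,"ay":0,"az":0,"tx":0,"ty":0,"tz":0,"grip":0}]'
python3 - <<'E'
from h import *
s=state();p=camera("wrist");im=p["frame"].copy()
for q in("press","wheel_hub"):
  for m in masks_of(q,p)[:1]:
    P=np.array([wrist(p,s,u,v,.062 if q=="press" else .094) for v,u in np.argwhere(m["pixels"])[::7]]);g=np.array([w2g(x) for x in P])
    print(q,m["confidence"],np.percentile(g,[1,50,99],axis=0).round(4).tolist())
    if q!="press":print(cv2.minEnclosingCircle((P[:,:2]*1000).astype(np.float32)))
for f in(.076,.108):
    for x in np.linspace(-.13,.13,20): cv2.circle(im,tuple(int(i) for i in wproj(p,s,g2w(x,f,.062))),1,(0,0,255) if f>.1 else(0,255,0),-1)
cv2.imwrite("pics/w7.png",cv2.resize(im[0:280,160:540],None,fx=2,fy=2))
E
```

```text
tcp_pos: [0.6429, 0.1443, 0.0705]
ft_force: [-27.6, 3.7, 8.1]
time_s: 7.05
tcp_pos: [0.5325, 0.1012, 0.2702]
tool_rot: [0.982, 0.191, 0.004, 0.002]
ft_force: [1.0, -0.2, 0.1]
opening: 0.51
grasp_force: 0.0
press 0.7 [[-0.1297, 0.1079], [0.0071, 0.1146], [0.1294, 0.2136]]
wheel_hub 0.61 [[-0.0586, 0.114], [-0.0013, 0.169], [0.057, 0.2279]]
((654.8515625, 172.37554931640625), 60.7437629699707)
```

View pics/w7.png

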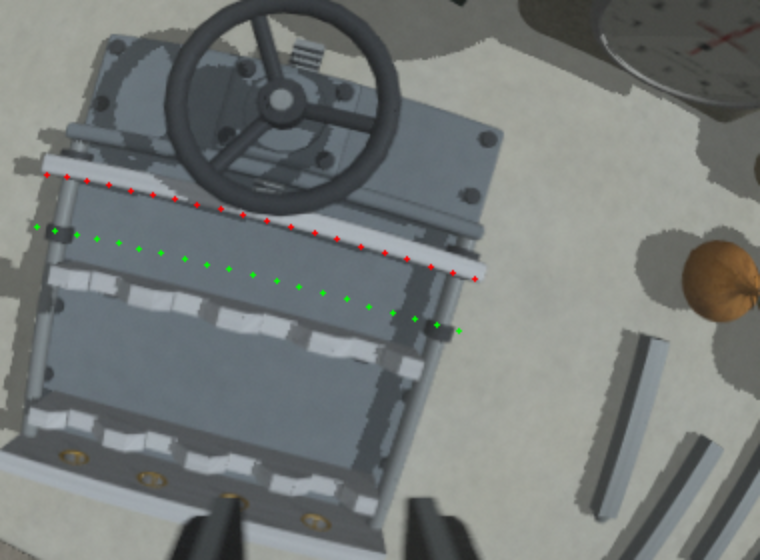

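The plate's front face lies on the red y = 108 mm line, so the grid is fully open. The rest of the model matches as well. Now I go above bar 1 (near the onion).

```bash
python3 -m jog '[{"ax":0,"ay":0,"az":0,"tx":-0.0115,"ty":0.039,"tz":0.0117,"grip":0.4},{"ax":0,"ay":0,"az":0,"tx":-0.0115,"ty":0.039,"tz":0.0117,"grip":0.4},{"ax":0,"ay":0,"az":0,"tx":-0.0115,"ty":0.039,"tz":0.0117,"grip":0.4},{"ax":0,"ay":0,"az":0,"tx":-0.0115,"ty":0.039,"tz":0.0117,"grip":0.4},{"ax":0,"ay":0,"az":0,"tx":-0.0115,"ty":0.039,"tz":0.0117,"grip":0.4},{"ax":0,"ay":0,"az":0,"tx":-0.0115,"ty":0.039,"tz":0.0117,"grip":0.4},{"ax":0,"ay":0,"az":5,"tx":0,"ty":0,"tz":0,"grip":0.4},{"ax":0,"ay":0,"az":5,"tx":0,"ty":0,"tz":0,"grip":0.4},{"ax":0,"ay":0,"az":0,"tx":0,"ty":0,"tz":0,"grip":0.4}]' 80
cat > near.py <<'E'
from bars import *
import sys
s,p=bars(sys.argv[1]);print(np.round(s["tcp_pos"],4),"yaw",yaw(s),"q7",s["q"][6])
for a in sys.argv[2:]:
    go([float(x) for x in a.split(",")],s)
E
python3 near.py n1
```

```text
time_s: 8.1
tcp_pos: [0.5568, -0.1412, 0.1924]
tool_rot: [0.995, 0.104, -0.001, -0.0]
ft_force: [0.9, 0.3, 0.6]
opening: 0.604
grasp_force: 0.0
0.91 [557. 236.] bgr [117.  55.  88.] c 552.9 -493.3 LxW 158 18 ang 79.2
0.8 [318. 178.] bgr [125. 123. 116.] c 555.6 -139.9 LxW 148 17 ang 12.1
0.73 [444. 211.] bgr [107. 105.  99.] c 551.8 -284.3 LxW 148 26 ang -3.4
0.6 [379. 231.] bgr [110. 109. 103.] c 506.4 -213.6 LxW 150 25 ang -4.9
0.56 [486. 245.] bgr [99. 98. 93.] c 517.1 -363.7 LxW 138 31 ang -12.3
[ 0.5568 -0.1412  0.1924] yaw 11.914468132355612 q7 -1.3148100889044738
```

```bash
python3 -m jog '[{"ax":0,"ay":0,"az":0,"tx":-0.001,"ty":-0.0013,"tz":0.04,"grip":0.4},{"ax":0,"ay":0,"az":0,"tx":0,"ty":0,"tz":0.04,"grip":0.4},{"ax":0,"ay":0,"az":0,"tx":0,"ty":0,"tz":0.04,"grip":0.4},{"ax":0,"ay":0,"az":0,"tx":0,"ty":0,"tz":0.04,"grip":0.4},{"ax":0,"ay":0,"az":0,"tx":0,"ty":0,"tz":0.029,"grip":0.4},{"ax":0,"ay":0,"az":0,"tx":0,"ty":0,"tz":0,"grip":0.4},{"ax":0,"ay":0,"az":0,"tx":0,"ty":0,"tz":0,"grip":1},{"ax":0,"ay":0,"az":0,"tx":0,"ty":0,"tz":0,"grip":1},{"ax":0,"ay":0,"az":0,"tx":0,"ty":0,"tz":0,"grip":1},{"ax":0,"ay":0,"az":0,"tx":0,"ty":0,"tz":0,"grip":1},{"ax":0,"ay":0,"az":0,"tx":0,"ty":0,"tz":0,"grip":1}]' 80
python3 - <<'E'
from h import *
s=state()
for x in(-.084,-.028,.028,.084): go(g2w(x,.008,.12),s)
E
```

```text
time_s: 9.3
tcp_pos: [0.5568, -0.1407, 0.0068]
tool_rot: [0.995, 0.105, 0.001, 0.001]
ft_force: [-1.3, 0.6, 8.7]
opening: 0.184
grasp_force: 79.0
to [0.4822 0.2357 0.12  ] rows total [ 0.0057 -0.3835 -0.1138] yaw 12.02
to [0.4888 0.1801 0.12  ] rows total [ 0.0006 -0.3277 -0.1137] yaw 12.02
to [0.4955 0.1245 0.12  ] rows total [-0.0044 -0.2719 -0.1136] yaw 12.02
to [0.5021 0.0688 0.12  ] rows total [-0.0095 -0.2162 -0.1136] yaw 12.02
```

```bash
python3 -m jog '[{"ax":0,"ay":0,"az":0,"tx":0,"ty":0,"tz":-0.03,"grip":1},{"ax":0,"ay":0,"az":0,"tx":0,"ty":0,"tz":-0.05,"grip":1},{"ax":0,"ay":0,"az":0,"tx":0,"ty":0,"tz":-0.05,"grip":1},{"ax":0,"ay":0,"az":0,"tx":0.0012,"ty":-0.0426,"tz":0,"grip":1},{"ax":0,"ay":0,"az":0,"tx":0.0012,"ty":-0.0426,"tz":0,"grip":1},{"ax":0,"ay":0,"az":0,"tx":0.0012,"ty":-0.0426,"tz":0,"grip":1},{"ax":0,"ay":0,"az":0,"tx":0.0012,"ty":-0.0426,"tz":0,"grip":1},{"ax":0,"ay":0,"az":0,"tx":0.0012,"ty":-0.0426,"tz":0,"grip":1},{"ax":0,"ay":0,"az":0,"tx":0.0012,"ty":-0.0426,"tz":0,"grip":1},{"ax":0,"ay":0,"az":0,"tx":0.0012,"ty":-0.0426,"tz":0,"grip":1},{"ax":0,"ay":0,"az":0,"tx":0.0012,"ty":-0.0426,"tz":0,"grip":1},{"ax":0,"ay":0,"az":0,"tx":0.0012,"ty":-0.0426,"tz":0,"grip":1}]' 100
python3 -m jog '[{"ax":0,"ay":0,"az":5.2,"tx":0,"ty":0,"tz":0,"grip":1},{"ax":0,"ay":0,"az":0,"tx":0,"ty":0,"tz":0,"grip":1},{"ax":0,"ay":0,"az":0,"tx":0,"ty":0,"tz":0,"grip":1}]'
cat > held.py <<'E'
from bars import *
import sys
x=float(sys.argv[2])
s,p=bars(sys.argv[1]);print("tcp",np.round(s["tcp_pos"],4),"grid",np.round(w2g(s["tcp_pos"]),4),"yaw",round(yaw(s),2),"open",s["opening"])
go(g2w(x,.013,.075),s);go(g2w(x,.013,.0475),s)
# held bar in tool frame: mask of central bar at its height
m=[k for k in masks_of("bar_a",p) if k["pixels"][:,300:345].sum()>100]
for k in m[:2]:
    P=np.array([w2g(wrist(p,s,u,v,s["tcp_pos"][2]+.009)) for v,u in np.argwhere(k["pixels"])[::3]]);print("held",np.round(cv2.minAreaRect((P*1000).astype(np.float32)),1) if 0 else cv2.minAreaRect((P*1000).astype(np.float32)))
E
python3 held.py h1 -.084
```

```text
time_s: 10.5
tcp_pos: [0.4864, 0.2385, 0.1363]
tool_rot: [0.995, 0.105, 0.001, -0.0]
ft_force: [0.9, -0.4, -0.5]
opening: 0.175
grasp_force: 98.3
time_s: 10.8
tcp_pos: [0.487, 0.2361, 0.1355]
tool_rot: [0.998, 0.06, 0.001, 0.0]
ft_force: [-0.3, -0.2, -1.4]
opening: 0.173
grasp_force: 98.3
0.75 [323. 220.] bgr [128. 125. 117.] c 432.8 228.7 LxW 250 36 ang 7.1
0.69 [636.  83.] bgr [25. 48. 67.] c 687.6 -135.1 LxW 59 39 ang 7.9
0.63 [392.  81.] bgr [153. 148. 141.] c 602.5 151.9 LxW 322 21 ang -83.7
0.62 [419. 133.] bgr [116. 110. 102.] c 514.4 143.6 LxW 344 306 ang 12.3
0.58 [629. 231.] bgr [84. 82. 78.] c 504.3 -202.6 LxW 144 48 ang -4.3
tcp [0.487  0.2361 0.1355] grid [-0.0838  0.0128] yaw 6.89 open 0.17297659632437215
to [0.4871 0.2362 0.075 ] rows total [ 0.0001 -0.0002  0.0605] yaw 6.89
to [0.4871 0.2362 0.0475] rows total [ 0.     -0.0002  0.088 ] yaw 6.89
held ((-83.23287963867188, 22.566280364990234), (128.05975341796875, 18.571306228637695), 89.96134185791016)
held ((-32.767608642578125, 104.24224090576172), (10.980478286743164, 166.44137573242188), 89.60590362548828)
```

```bash
python3 -m jog '[{"ax":0,"ay":0,"az":0,"tx":0,"ty":0,"tz":0.03,"grip":1},{"ax":0,"ay":0,"az":0,"tx":0,"ty":0,"tz":0.03,"grip":1},{"ax":0,"ay":0,"az":0,"tx":0,"ty":0,"tz":0.015,"grip":1},{"ax":0,"ay":0,"az":0,"tx":0,"ty":0,"tz":0.01,"grip":1},{"ax":0,"ay":0,"az":0,"tx":0,"ty":0,"tz":0.002,"grip":1},{"ax":0,"ay":0,"az":0,"tx":0,"ty":0,"tz":0,"grip":1}]'
python3 -m jog '[{"ax":0,"ay":0,"az":0,"tx":-0.004,"ty":0,"tz":0,"grip":1},{"ax":0,"ay":0,"az":0,"tx":-0.003,"ty":0,"tz":0,"grip":1},{"ax":0,"ay":0,"az":0,"tx":0,"ty":0,"tz":0,"grip":1}]'|sed -n '2p;4p'
python3 -m jog '[{"ax":0,"ay":0,"az":0,"tx":-0.003,"ty":0,"tz":0,"grip":1},{"ax":0,"ay":0,"az":0,"tx":0,"ty":0,"tz":0,"grip":1}]'|sed -n '2p;4p'
python3 -c "
from h import *
s=state();print(w2g(s['tcp_pos']))"
```

```text
time_s: 11.55
tcp_pos: [0.4867, 0.2371, 0.0482]
tool_rot: [0.998, 0.059, 0.0, -0.0]
ft_force: [-0.8, 2.3, -1.3]
opening: 0.175
grasp_force: 98.4
tcp_pos: [0.4792, 0.2361, 0.048]
ft_force: [-2.6, 2.6, -0.9]
tcp_pos: [0.4766, 0.2358, 0.0479]
ft_force: [1.2, 3.2, 0.8]
[-0.0848172  0.0025297]
```

```bash
for i in 1; do python3 -m jog '[{"ax":0,"ay":0,"az":0,"tx":-0.002,"ty":0,"tz":0.001,"grip":1},{"ax":0,"ay":0,"az":0,"tx":0,"ty":0,"tz":0,"grip":1}]'|sed -n '2p;4p'; python3 -m jog '[{"ax":0,"ay":0,"az":0,"tx":-0.002,"ty":0,"tz":0.001,"grip":1},{"ax":0,"ay":0,"az":0,"tx":0,"ty":0,"tz":0,"grip":1}]'|sed -n '2p;4p';python3 -m jog '[{"ax":0,"ay":0,"az":0,"tx":-0.002,"ty":0,"tz":0,"grip":1},{"ax":0,"ay":0,"az":0,"tx":0,"ty":0,"tz":0,"grip":1}]'|sed -n '2p;4p'; done
python3 -c "
from h import *
s=state();print(w2g(s['tcp_pos']))"
```

```text
tcp_pos: [0.4765, 0.2359, 0.0478]
ft_force: [7.7, 1.5, 9.3]
tcp_pos: [0.4764, 0.2359, 0.0478]
ft_force: [13.9, 1.2, 18.1]
tcp_pos: [0.4746, 0.2363, 0.0478]
ft_force: [16.0, 5.8, 12.2]
[-0.08551857  0.00060561]
```

```bash
python3 -m jog '[{"ax":0,"ay":0,"az":0,"tx":0,"ty":0,"tz":0,"grip":0.6},{"ax":0,"ay":0,"az":0,"tx":0,"ty":0,"tz":0,"grip":0.6},{"ax":0,"ay":0,"az":0,"tx":0,"ty":0,"tz":0,"grip":0.6},{"ax":0,"ay":0,"az":0,"tx":0,"ty":0,"tz":-0.03,"grip":0.6},{"ax":0,"ay":0,"az":0,"tx":0,"ty":0,"tz":-0.05,"grip":0.6},{"ax":0,"ay":0,"az":0,"tx":0,"ty":0,"tz":-0.05,"grip":0.6},{"ax":0,"ay":0,"az":0,"tx":0,"ty":0,"tz":0,"grip":0.6}]'
cat > chk.py <<'E'
from bars import *
import sys
x=float(sys.argv[2]);s=state();p=camera("wrist");cv2.imwrite(f"pics/{sys.argv[1]}.png",p["frame"])
for m in masks_of("bar_a",p):
    P=np.array([w2g(wrist(p,s,u,v,.057))*1000 for v,u in np.argwhere(m["pixels"])[::2]],dtype=np.float32)
    if len(P)<20 or abs(P[:,0].mean()-x*1000)>25: continue
    print(round(m["confidence"],2),cv2.minAreaRect(P),"y 1..99%",np.percentile(P[:,1],[1,99]).round(1))
im=p["frame"].copy()
for y in(-.07,-.075,.075,.08):
    for k in(-.009,.009): cv2.circle(im,tuple(int(i) for i in wproj(p,s,g2w(x+k,y,.059))),1,(0,0,255),-1)
u=wproj(p,s,g2w(x,0,.059)).astype(int);a,b=max(0,u[1]-150),max(0,u[0]-120);cv2.imwrite(f"pics/{sys.argv[1]}c.png",cv2.resize(im[a:a+260,b:b+240],None,fx=2.2,fy=2.2,interpolation=2))
print(np.round(s["tcp_pos"],3),np.round(w2g(s["tcp_pos"]),4),yaw(s))
E
python3 chk.py c1 -.084
```

```text
time_s: 13.35
tcp_pos: [0.4726, 0.2361, 0.1812]
tool_rot: [0.998, 0.059, 0.004, -0.001]
ft_force: [-0.0, 0.6, -0.8]
opening: 0.399
grasp_force: 0.0
[0.473 0.236 0.181] [-0.0856 -0.0015] 6.802774591313594
```

View pics/c1c.png

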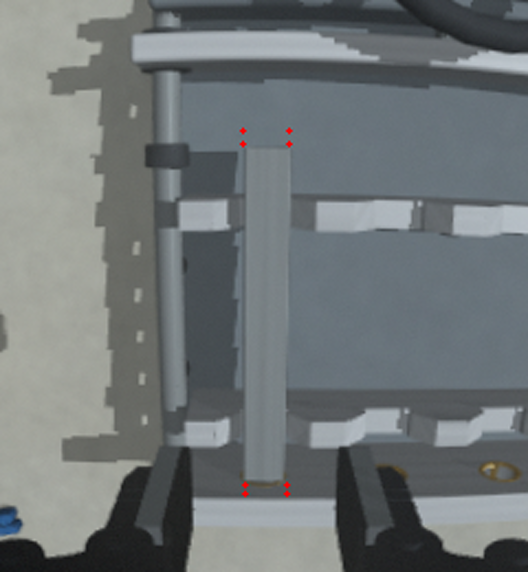

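Bar 1 lies in its notches at place −84. Its far end is at about y = 74 (crop row 148, against the 75 mm dot at 144), so the chamfer is home. Now bar 2.

```bash
python3 -m jog '[{"ax":0,"ay":0,"az":0,"tx":-0.0019,"ty":0.041,"tz":0,"grip":0.4},{"ax":0,"ay":0,"az":0,"tx":-0.0019,"ty":0.041,"tz":0,"grip":0.4},{"ax":0,"ay":0,"az":0,"tx":-0.0019,"ty":0.041,"tz":0,"grip":0.4},{"ax":0,"ay":0,"az":0,"tx":-0.0019,"ty":0.041,"tz":0,"grip":0.4},{"ax":0,"ay":0,"az":0,"tx":-0.0019,"ty":0.041,"tz":0,"grip":0.4},{"ax":0,"ay":0,"az":0,"tx":-0.0019,"ty":0.041,"tz":0,"grip":0.4},{"ax":0,"ay":0,"az":0,"tx":-0.0019,"ty":0.041,"tz":0,"grip":0.4},{"ax":0,"ay":0,"az":0,"tx":-0.0019,"ty":0.041,"tz":0,"grip":0.4},{"ax":0,"ay":0,"az":0,"tx":-0.0019,"ty":0.041,"tz":0,"grip":0.4},{"ax":0,"ay":0,"az":0,"tx":-0.0019,"ty":0.041,"tz":0,"grip":0.4},{"ax":0,"ay":0,"az":0,"tx":-0.0019,"ty":0.041,"tz":0,"grip":0.4}]'
python3 -m jog '[{"ax":0,"ay":0,"az":5.9,"tx":0,"ty":0,"tz":0,"grip":0.4},{"ax":0,"ay":0,"az":5.9,"tx":0,"ty":0,"tz":0,"grip":0.4},{"ax":0,"ay":0,"az":0,"tx":0,"ty":0,"tz":0,"grip":0.4},{"ax":0,"ay":0,"az":0,"tx":0,"ty":0,"tz":0,"grip":0.4}]'|sed -n 4p
python3 near.py n2 .5055,-.2143,.0034
```

```text
time_s: 14.55
tcp_pos: [0.5021, -0.2169, 0.174]
tool_rot: [0.998, 0.059, -0.001, -0.001]
ft_force: [1.7, 0.5, 0.5]
opening: 0.6
grasp_force: 0.0
ft_force: [0.4, 0.5, 0.0]
0.93 [ 18. 240.] bgr [79. 77. 72.] c 462.9 294.5 LxW 164 55 ang 5.7
0.87 [392. 135.] bgr [107. 106. 100.] c 551.6 -286.4 LxW 148 21 ang -3.2
0.72 [550. 128.] bgr [110.  48.  82.] c 552.3 -496.2 LxW 158 20 ang 79.1
0.68 [324. 179.] bgr [114. 112. 106.] c 505.4 -215.5 LxW 147 19 ang -5.3
0.64 [463. 163.] bgr [100.  98.  93.] c 513.8 -365.2 LxW 148 26 ang -11.7
0.18 [311.   0.] bgr [54. 59. 57.] c 687.3 -222.0 LxW 25 4 ang 84.3
[ 0.5027 -0.215   0.1746] yaw -4.801772513804109 q7 -1.400535315169847
to [ 0.5055 -0.2143  0.0034] rows total [ 0.0031 -0.0009  0.1712] yaw -4.8
```

```bash
python3 -m jog '[{"ax":0,"ay":0,"az":0,"tx":0.003,"ty":0,"tz":0.045,"grip":0.4},{"ax":0,"ay":0,"az":0,"tx":0,"ty":0,"tz":0.045,"grip":0.4},{"ax":0,"ay":0,"az":0,"tx":0,"ty":0,"tz":0.045,"grip":0.4},{"ax":0,"ay":0,"az":0,"tx":0,"ty":0,"tz":0.034,"grip":0.4},{"ax":0,"ay":0,"az":0,"tx":0,"ty":0,"tz":0,"grip":0.4},{"ax":0,"ay":0,"az":0,"tx":0,"ty":0,"tz":0,"grip":1},{"ax":0,"ay":0,"az":0,"tx":0,"ty":0,"tz":0,"grip":1},{"ax":0,"ay":0,"az":0,"tx":0,"ty":0,"tz":0,"grip":1},{"ax":0,"ay":0,"az":0,"tx":0,"ty":0,"tz":0,"grip":1},{"ax":0,"ay":0,"az":0,"tx":0,"ty":0,"tz":0,"grip":1}]' 100
python3 - <<'E'
from h import *
go(g2w(-.028,.014,.14))
E
```

```text
time_s: 16.05
tcp_pos: [0.5073, -0.2162, 0.009]
tool_rot: [0.999, -0.044, 0.001, 0.001]
ft_force: [-3.0, 1.7, 12.4]
opening: 0.173
grasp_force: 98.2
to [0.4948 0.1808 0.14  ] rows total [-0.0467 -0.3942 -0.1315] yaw -5.0
```

```bash
python3 -m jog '[{"ax":0,"ay":0,"az":0,"tx":0,"ty":0,"tz":-0.03,"grip":1},{"ax":0,"ay":0,"az":0,"tx":0,"ty":0,"tz":-0.05,"grip":1},{"ax":0,"ay":0,"az":0,"tx":0,"ty":0,"tz":-0.05,"grip":1},{"ax":0,"ay":0,"az":0,"tx":-0.0052,"ty":-0.0438,"tz":0,"grip":1},{"ax":0,"ay":0,"az":0,"tx":-0.0052,"ty":-0.0438,"tz":0,"grip":1},{"ax":0,"ay":0,"az":0,"tx":-0.0052,"ty":-0.0438,"tz":0,"grip":1},{"ax":0,"ay":0,"az":0,"tx":-0.0052,"ty":-0.0438,"tz":0,"grip":1},{"ax":0,"ay":0,"az":0,"tx":-0.0052,"ty":-0.0438,"tz":0,"grip":1},{"ax":0,"ay":0,"az":0,"tx":-0.0052,"ty":-0.0438,"tz":0,"grip":1},{"ax":0,"ay":0,"az":0,"tx":-0.0052,"ty":-0.0438,"tz":0,"grip":1},{"ax":0,"ay":0,"az":0,"tx":-0.0052,"ty":-0.0438,"tz":0,"grip":1},{"ax":0,"ay":0,"az":0,"tx":-0.0052,"ty":-0.0438,"tz":0,"grip":1}]' | sed -n 5p
python3 -m jog '[{"ax":0,"ay":0,"az":-5.9,"tx":0,"ty":0,"tz":0,"grip":1},{"ax":0,"ay":0,"az":-5.9,"tx":0,"ty":0,"tz":0,"grip":1},{"ax":0,"ay":0,"az":0,"tx":0,"ty":0,"tz":0,"grip":1},{"ax":0,"ay":0,"az":0,"tx":0,"ty":0,"tz":0,"grip":1}]'|tail -2
python3 held.py h2 -.028
```

```text
opening: 0.172
opening: 0.175
grasp_force: 98.8
0.95 [251. 207.] bgr [99. 96. 90.] c 462.8 243.0 LxW 166 25 ang 6.5
0.57 [634. 222.] bgr [80. 79. 74.] c 522.3 -273.9 LxW 92 50 ang -3.2
0.48 [638. 258.] bgr [64. 63. 59.] c 454.0 -329.6 LxW 44 15 ang 41.2
tcp [0.4943 0.1808 0.1376] grid [-0.0281  0.0135] yaw 6.59 open 0.17526017224287554
to [0.4938 0.1806 0.075 ] rows total [-0.0006  0.0001  0.0626] yaw 6.59
to [0.4938 0.1806 0.0475] rows total [-0.0007  0.0001  0.0901] yaw 6.59
```

```bash
python3 -m jog '[{"ax":0,"ay":0,"az":0,"tx":0,"ty":0,"tz":0.03,"grip":1},{"ax":0,"ay":0,"az":0,"tx":0,"ty":0,"tz":0.03,"grip":1},{"ax":0,"ay":0,"az":0,"tx":0,"ty":0,"tz":0.015,"grip":1},{"ax":0,"ay":0,"az":0,"tx":0,"ty":0,"tz":0.01,"grip":1},{"ax":0,"ay":0,"az":0,"tx":0,"ty":0,"tz":0.003,"grip":1},{"ax":0,"ay":0,"az":0,"tx":0,"ty":0,"tz":0,"grip":1}]'|sed -n '2p;4p'
python3 -m jog '[{"ax":0,"ay":0,"az":0,"tx":-0.003,"ty":0,"tz":0,"grip":1},{"ax":0,"ay":0,"az":0,"tx":-0.003,"ty":0,"tz":0,"grip":1},{"ax":0,"ay":0,"az":0,"tx":0,"ty":0,"tz":0,"grip":1}]'|sed -n '2p;4p'
python3 -m jog '[{"ax":0,"ay":0,"az":0,"tx":-0.003,"ty":0,"tz":0,"grip":1},{"ax":0,"ay":0,"az":0,"tx":0,"ty":0,"tz":0,"grip":1}]'|sed -n '2p;4p'
python3 -m jog '[{"ax":0,"ay":0,"az":0,"tx":-0.003,"ty":0,"tz":0,"grip":1},{"ax":0,"ay":0,"az":0,"tx":0,"ty":0,"tz":0,"grip":1}]'|sed -n '2p;4p'
python3 -c "
from h import *
s=state();print(w2g(s['tcp_pos']))"
```

```text
tcp_pos: [0.4938, 0.1813, 0.05]
ft_force: [-10.9, -3.5, 20.2]
tcp_pos: [0.4893, 0.1809, 0.0501]
ft_force: [1.3, 0.9, 9.5]
tcp_pos: [0.4864, 0.1805, 0.0501]
ft_force: [1.5, 1.4, 8.6]
tcp_pos: [0.4837, 0.1806, 0.0501]
ft_force: [5.2, 2.5, 4.8]
[-0.02917863  0.00304106]
```

```bash
python3 -m jog '[{"ax":0,"ay":0,"az":0,"tx":-0.002,"ty":0,"tz":0,"grip":1},{"ax":0,"ay":0,"az":0,"tx":0,"ty":0,"tz":0,"grip":1}]'|sed -n '2p;4p'
python3 -m jog '[{"ax":0,"ay":0,"az":0,"tx":-0.002,"ty":0,"tz":0,"grip":1},{"ax":0,"ay":0,"az":0,"tx":0,"ty":0,"tz":0,"grip":1}]'|sed -n '2p;4p'
python3 -c "
from h import *
s=state();print(w2g(s['tcp_pos']))"
```

```text
tcp_pos: [0.483, 0.1809, 0.0504]
ft_force: [12.6, 6.0, 0.2]
tcp_pos: [0.4827, 0.1809, 0.051]
ft_force: [19.6, 6.3, -0.7]
[-0.02957375  0.00203282]
```

```bash
cat >> chk.py <<'E'
g=cv2.cvtColor(p["frame"],6).astype(float)
ys=np.arange(.060,.1,.001);pr=[np.mean([cv2.getRectSubPix(g.astype(np.float32),(1,1),tuple(map(float,wproj(p,s,g2w(x+k,y,.059)))))[0,0] for k in(-.005,-.002,.001,.004)]) for y in ys]
dd=np.abs(np.convolve(pr,[1,1,0,-1,-1],"valid"));o=np.argsort(-dd)[:3];print("edge y mm",np.round(ys[o+2]*1000),dd[o].round())
E
python3 -m jog '[{"ax":0,"ay":0,"az":0,"tx":0,"ty":0,"tz":0,"grip":0.6},{"ax":0,"ay":0,"az":0,"tx":0,"ty":0,"tz":0,"grip":0.6},{"ax":0,"ay":0,"az":0,"tx":0,"ty":0,"tz":0,"grip":0.6},{"ax":0,"ay":0,"az":0,"tx":0,"ty":0,"tz":-0.03,"grip":0.6},{"ax":0,"ay":0,"az":0,"tx":0,"ty":0,"tz":-0.05,"grip":0.6},{"ax":0,"ay":0,"az":0,"tx":0,"ty":0,"tz":-0.05,"grip":0.6},{"ax":0,"ay":0,"az":0,"tx":0,"ty":0,"tz":0,"grip":0.6}]'|sed -n '2p;4,5p'
python3 chk.py c2 -.028; sed -i 's/^x=float.*;s=state/&/' chk.py
python3 - <<'E'
from h import *
go([.5515,-.2855,.18])
E
```

```text
tcp_pos: [0.4803, 0.1804, 0.1845]
ft_force: [-0.1, 0.2, -1.8]
opening: 0.395
0.81 ((-28.345539093017578, 2.4865264892578125), (142.84542846679688, 18.578332901000977), 89.38787078857422) y 1..99% [-66.7  72.1]
[0.48  0.18  0.184] [-0.0293 -0.0004] 6.793610584921517
edge y mm [98. 73. 74.] [48. 37. 27.]
to [ 0.5515 -0.2855  0.18  ] rows total [ 1.78e-02  4.70e-01 -3.00e-04] yaw 6.77
```

```bash
python3 -m jog '[{"ax":0,"ay":0,"az":0,"tx":0.0018,"ty":0.047,"tz":0,"grip":0.4},{"ax":0,"ay":0,"az":0,"tx":0.0018,"ty":0.047,"tz":0,"grip":0.4},{"ax":0,"ay":0,"az":0,"tx":0.0018,"ty":0.047,"tz":0,"grip":0.4},{"ax":0,"ay":0,"az":0,"tx":0.0018,"ty":0.047,"tz":0,"grip":0.4},{"ax":0,"ay":0,"az":0,"tx":0.0018,"ty":0.047,"tz":0,"grip":0.4},{"ax":0,"ay":0,"az":0,"tx":0.0018,"ty":0.047,"tz":0,"grip":0.4},{"ax":0,"ay":0,"az":0,"tx":0.0018,"ty":0.047,"tz":0,"grip":0.4},{"ax":0,"ay":0,"az":0,"tx":0.0018,"ty":0.047,"tz":0,"grip":0.4},{"ax":0,"ay":0,"az":0,"tx":0.0018,"ty":0.047,"tz":0,"grip":0.4},{"ax":0,"ay":0,"az":0,"tx":0.0018,"ty":0.047,"tz":0,"grip":0.4},{"ax":0,"ay":0,"az":5,"tx":0,"ty":0,"tz":0,"grip":0.4},{"ax":0,"ay":0,"az":5,"tx":0,"ty":0,"tz":0,"grip":0.4}]' |sed -n 2p
python3 -m jog '[{"ax":0,"ay":0,"az":0,"tx":0,"ty":0,"tz":0,"grip":0.4},{"ax":0,"ay":0,"az":0,"tx":0,"ty":0,"tz":0,"grip":0.4}]'|sed -n 4p
python3 near.py n3 .5515,-.2855,.0045
```

```text
tcp_pos: [0.5504, -0.2866, 0.1764]
ft_force: [-0.1, -0.6, -0.5]
0.95 [ 15. 270.] bgr [89. 87. 82.] c 446.0 301.5 LxW 147 64 ang 6.9
0.89 [324. 184.] bgr [114. 112. 105.] c 550.3 -288.1 LxW 148 17 ang -3.4
0.76 [ 23. 254.] bgr [71. 69. 65.] c 464.1 239.3 LxW 163 54 ang 6.5
0.74 [403. 199.] bgr [101. 100.  94.] c 525.4 -368.6 LxW 124 24 ang -11.5
0.73 [503. 174.] bgr [108.  53.  82.] c 552.9 -497.9 LxW 156 21 ang 78.7
[ 0.5512 -0.2849  0.1776] yaw -3.028422540435728 q7 -1.2891190021219037
to [ 0.5515 -0.2855  0.0045] rows total [0.0006 0.0007 0.1731] yaw -3.03
```

```bash
python3 -m jog '[{"ax":0,"ay":0,"az":0,"tx":0,"ty":0.0022,"tz":0.045,"grip":0.4},{"ax":0,"ay":0,"az":0,"tx":0,"ty":0,"tz":0.045,"grip":0.4},{"ax":0,"ay":0,"az":0,"tx":0,"ty":0,"tz":0.045,"grip":0.4},{"ax":0,"ay":0,"az":0,"tx":0,"ty":0,"tz":0.036,"grip":0.4},{"ax":0,"ay":0,"az":0,"tx":0,"ty":0,"tz":0,"grip":0.4},{"ax":0,"ay":0,"az":0,"tx":0,"ty":0,"tz":0,"grip":1},{"ax":0,"ay":0,"az":0,"tx":0,"ty":0,"tz":0,"grip":1},{"ax":0,"ay":0,"az":0,"tx":0,"ty":0,"tz":0,"grip":1},{"ax":0,"ay":0,"az":0,"tx":0,"ty":0,"tz":0,"grip":1},{"ax":0,"ay":0,"az":0,"tx":0,"ty":0,"tz":0,"grip":1}]' 100
python3 -m jog '[{"ax":0,"ay":0,"az":0,"tx":0,"ty":0,"tz":-0.03,"grip":1},{"ax":0,"ay":0,"az":0,"tx":0,"ty":0,"tz":-0.05,"grip":1},{"ax":0,"ay":0,"az":0,"tx":0,"ty":0,"tz":-0.05,"grip":1},{"ax":0,"ay":0,"az":0,"tx":0,"ty":0,"tz":-0.04,"grip":1},{"ax":0,"ay":0,"az":0,"tx":0,"ty":0,"tz":0,"grip":1},{"ax":0,"ay":0,"az":0,"tx":0,"ty":0,"tz":0,"grip":1}]'
python3 - <<'E'
from h import *
print(w2g(state()["tcp_pos"]))
go(g2w(.028,.012,.17))
E
```

```text
time_s: 22.8
tcp_pos: [0.5528, -0.2882, 0.0104]
tool_rot: [1.0, -0.028, 0.002, 0.001]
ft_force: [-3.0, 0.9, 10.0]
opening: 0.171
grasp_force: 98.2
time_s: 23.4
tcp_pos: [0.5519, -0.2879, 0.1798]
tool_rot: [1.0, -0.028, 0.002, 0.001]
ft_force: [0.1, -0.0, -1.7]
opening: 0.172
grasp_force: 98.6
[0.44414518 0.01495482]
to [0.4994 0.1249 0.17  ] rows total [-0.0755 -0.4093  0.0089] yaw -3.21
```

```bash
python3 -m jog '[{"ax":0,"ay":0,"az":0,"tx":-0.0086,"ty":-0.0455,"tz":0,"grip":1},{"ax":0,"ay":0,"az":0,"tx":-0.0086,"ty":-0.0455,"tz":0,"grip":1},{"ax":0,"ay":0,"az":0,"tx":-0.0086,"ty":-0.0455,"tz":0,"grip":1},{"ax":0,"ay":0,"az":0,"tx":-0.0086,"ty":-0.0455,"tz":0,"grip":1},{"ax":0,"ay":0,"az":0,"tx":-0.0086,"ty":-0.0455,"tz":0,"grip":1},{"ax":0,"ay":0,"az":0,"tx":-0.0086,"ty":-0.0455,"tz":0,"grip":1},{"ax":0,"ay":0,"az":0,"tx":-0.0086,"ty":-0.0455,"tz":0,"grip":1},{"ax":0,"ay":0,"az":0,"tx":-0.0086,"ty":-0.0455,"tz":0,"grip":1},{"ax":0,"ay":0,"az":0,"tx":-0.0086,"ty":-0.0455,"tz":0,"grip":1}]' |sed -n '2p;5p'
python3 -m jog '[{"ax":0,"ay":0,"az":-8.26,"tx":0,"ty":0,"tz":0,"grip":1},{"ax":0,"ay":0,"az":-8.26,"tx":0,"ty":0,"tz":0,"grip":1},{"ax":0,"ay":0,"az":-8.26,"tx":0,"ty":0,"tz":0,"grip":1},{"ax":0,"ay":0,"az":-8.26,"tx":0,"ty":0,"tz":0,"grip":1},{"ax":0,"ay":0,"az":-8.26,"tx":0,"ty":0,"tz":0,"grip":1},{"ax":0,"ay":0,"az":-8.26,"tx":0,"ty":0,"tz":0,"grip":1},{"ax":0,"ay":0,"az":-8.26,"tx":0,"ty":0,"tz":0,"grip":1},{"ax":0,"ay":0,"az":-8.26,"tx":0,"ty":0,"tz":0,"grip":1},{"ax":0,"ay":0,"az":-8.26,"tx":0,"ty":0,"tz":0,"grip":1},{"ax":0,"ay":0,"az":-8.26,"tx":0,"ty":0,"tz":0,"grip":1},{"ax":0,"ay":0,"az":-8.26,"tx":0,"ty":0,"tz":0,"grip":1},{"ax":0,"ay":0,"az":-8.26,"tx":0,"ty":0,"tz":0,"grip":1}]' |sed -n '2p;5p'
python3 -m jog '[{"ax":0,"ay":0,"az":-8.26,"tx":0,"ty":0,"tz":0,"grip":1},{"ax":0,"ay":0,"az":-8.26,"tx":0,"ty":0,"tz":0,"grip":1},{"ax":0,"ay":0,"az":-8.26,"tx":0,"ty":0,"tz":0,"grip":1},{"ax":0,"ay":0,"az":-8.26,"tx":0,"ty":0,"tz":0,"grip":1},{"ax":0,"ay":0,"az":-8.26,"tx":0,"ty":0,"tz":0,"grip":1},{"ax":0,"ay":0,"az":-8.26,"tx":0,"ty":0,"tz":0,"grip":1},{"ax":0,"ay":0,"az":-8.26,"tx":0,"ty":0,"tz":0,"grip":1},{"ax":0,"ay":0,"az":-8.26,"tx":0,"ty":0,"tz":0,"grip":1},{"ax":0,"ay":0,"az":-8.26,"tx":0,"ty":0,"tz":0,"grip":1},{"ax":0,"ay":0,"az":-8.26,"tx":0,"ty":0,"tz":0,"grip":1},{"ax":0,"ay":0,"az":-8.26,"tx":0,"ty":0,"tz":0,"grip":1},{"ax":0,"ay":0,"az":0,"tx":0,"ty":0,"tz":0,"grip":1}]' |sed -n '2p;5p'
python3 held.py h3 .028;python3 -c "
from h import *
go(g2w(.028,.010,.0505));print(state()['q'])"
```

```text
tcp_pos: [0.496, 0.1272, 0.1771]
opening: 0.172
tcp_pos: [0.4965, 0.1254, 0.1769]
opening: 0.169
tcp_pos: [0.4965, 0.1254, 0.1769]
opening: 0.174
0.71 [324. 225.] bgr [119. 116. 109.] c 572.2 133.8 LxW 289 40 ang 6.6
0.71 [386. 184.] bgr [124. 121. 113.] c 492.9 188.8 LxW 167 25 ang 6.1
0.62 [441. 185.] bgr [83. 81. 76.] c 486.5 251.4 LxW 167 28 ang 5.9
0.57 [  9. 162.] bgr [89. 87. 82.] c 512.0 -357.7 LxW 150 46 ang -10.1
tcp [0.4965 0.1254 0.1769] grid [0.0272 0.0092] yaw -173.07 open 0.1736186840671321
to [0.5004 0.125  0.075 ] rows total [-0.004  -0.0009  0.1019] yaw -173.07
to [0.5004 0.125  0.0475] rows total [-0.004  -0.0009  0.1294] yaw -173.07
held ((28.05510711669922, -0.6738471984863281), (18.075857162475586, 127.74282836914062), 0.030339719727635384)
to [0.4975 0.1247 0.0505] rows total [-0.0007 -0.0009  0.1268] yaw -173.47
[ 0.54734968  0.48850151 -1.07308597  1.91902399  0.50003132  1.03387559
  0.94012417]
```

```bash
python3 -m jog '[{"ax":0,"ay":0,"az":0,"tx":-0.001,"ty":-0.0009,"tz":0.035,"grip":1},{"ax":0,"ay":0,"az":0,"tx":0,"ty":0,"tz":0.035,"grip":1},{"ax":0,"ay":0,"az":0,"tx":0,"ty":0,"tz":0.03,"grip":1},{"ax":0,"ay":0,"az":0,"tx":0,"ty":0,"tz":0.015,"grip":1},{"ax":0,"ay":0,"az":0,"tx":0,"ty":0,"tz":0.01,"grip":1},{"ax":0,"ay":0,"az":0,"tx":0,"ty":0,"tz":0.002,"grip":1},{"ax":0,"ay":0,"az":0,"tx":0,"ty":0,"tz":0,"grip":1}]'|sed -n '2p;4p'
python3 -m jog '[{"ax":0,"ay":0,"az":0,"tx":0.003,"ty":0,"tz":0,"grip":1},{"ax":0,"ay":0,"az":0,"tx":0.003,"ty":0,"tz":0,"grip":1},{"ax":0,"ay":0,"az":0,"tx":0,"ty":0,"tz":0,"grip":1}]'|sed -n '2p;4p'
python3 -m jog '[{"ax":0,"ay":0,"az":0,"tx":0.003,"ty":0,"tz":0,"grip":1},{"ax":0,"ay":0,"az":0,"tx":0,"ty":0,"tz":0,"grip":1}]'|sed -n '2p;4p'
python3 -m jog '[{"ax":0,"ay":0,"az":0,"tx":0.003,"ty":0,"tz":0,"grip":1},{"ax":0,"ay":0,"az":0,"tx":0,"ty":0,"tz":0,"grip":1}]'|sed -n '2p;4p'
python3 -c "
from h import *
s=state();print(w2g(s['tcp_pos']))"
```

```text
tcp_pos: [0.4984, 0.1254, 0.0515]
ft_force: [-2.3, 1.8, -1.5]
tcp_pos: [0.4924, 0.1247, 0.0514]
ft_force: [-1.4, 4.7, 5.7]
tcp_pos: [0.4897, 0.1244, 0.0514]
ft_force: [-0.2, 4.8, 5.4]
tcp_pos: [0.4868, 0.124, 0.0514]
ft_force: [1.1, 5.1, 4.4]
[ 0.02736951 -0.00065043]
```

```bash
python3 -m jog '[{"ax":0,"ay":0,"az":0,"tx":0.002,"ty":0,"tz":0,"grip":1},{"ax":0,"ay":0,"az":0,"tx":0,"ty":0,"tz":0,"grip":1}]'|sed -n '2p;4p'
python3 -m jog '[{"ax":0,"ay":0,"az":0,"tx":0.0025,"ty":0,"tz":0,"grip":1},{"ax":0,"ay":0,"az":0,"tx":0,"ty":0,"tz":0,"grip":1}]'|sed -n '2p;4p'
python3 -c "
from h import *
s=state();print(w2g(s['tcp_pos']))"
```

```text
tcp_pos: [0.4855, 0.1241, 0.0516]
ft_force: [6.0, 7.4, 1.9]
tcp_pos: [0.4842, 0.1242, 0.052]
ft_force: [12.4, 8.4, 0.3]
[ 0.02693753 -0.00321255]
```

```bash
python3 -m jog '[{"ax":0,"ay":0,"az":0,"tx":0,"ty":0,"tz":0,"grip":0.6},{"ax":0,"ay":0,"az":0,"tx":0,"ty":0,"tz":0,"grip":0.6},{"ax":0,"ay":0,"az":0,"tx":0,"ty":0,"tz":0,"grip":0.6},{"ax":0,"ay":0,"az":0,"tx":0,"ty":0,"tz":-0.03,"grip":0.6},{"ax":0,"ay":0,"az":0,"tx":0,"ty":0,"tz":-0.05,"grip":0.6},{"ax":0,"ay":0,"az":0,"tx":0,"ty":0,"tz":-0.05,"grip":0.6},{"ax":0,"ay":0,"az":0,"tx":0,"ty":0,"tz":0,"grip":0.6}]'|sed -n '2p;4,5p'
python3 chk.py c3 .028
python3 - <<'E'
from h import *
go([.5135,-.3655,.18])
E
```

```text
tcp_pos: [0.4837, 0.1238, 0.1856]
ft_force: [0.6, 0.6, -0.1]
opening: 0.399
0.68 ((28.12872314453125, 1.4906539916992188), (143.86497497558594, 19.526947021484375), 89.06485748291016) y 1..99% [-68.6  72.1]
[0.484 0.124 0.186] [ 0.0273 -0.0038] -173.23623576189055
edge y mm [77. 76. 78.] [67. 60. 47.]
to [ 0.5135 -0.3655  0.18  ] rows total [ 0.0257 -0.4881  0.0017] yaw -173.29
```

```bash
python3 -m jog '[{"ax":0,"ay":0,"az":0,"tx":0.0026,"ty":-0.0488,"tz":0,"grip":0.4},{"ax":0,"ay":0,"az":0,"tx":0.0026,"ty":-0.0488,"tz":0,"grip":0.4},{"ax":0,"ay":0,"az":0,"tx":0.0026,"ty":-0.0488,"tz":0,"grip":0.4},{"ax":0,"ay":0,"az":0,"tx":0.0026,"ty":-0.0488,"tz":0,"grip":0.4},{"ax":0,"ay":0,"az":0,"tx":0.0026,"ty":-0.0488,"tz":0,"grip":0.4},{"ax":0,"ay":0,"az":0,"tx":0.0026,"ty":-0.0488,"tz":0,"grip":0.4},{"ax":0,"ay":0,"az":0,"tx":0.0026,"ty":-0.0488,"tz":0,"grip":0.4},{"ax":0,"ay":0,"az":0,"tx":0.0026,"ty":-0.0488,"tz":0,"grip":0.4},{"ax":0,"ay":0,"az":0,"tx":0.0026,"ty":-0.0488,"tz":0,"grip":0.4},{"ax":0,"ay":0,"az":0,"tx":0.0026,"ty":-0.0488,"tz":0,"grip":0.4}]' |sed -n 2p
python3 -m jog '[{"ax":0,"ay":0,"az":6.2,"tx":0,"ty":0,"tz":0,"grip":0.4},{"ax":0,"ay":0,"az":6.2,"tx":0,"ty":0,"tz":0,"grip":0.4},{"ax":0,"ay":0,"az":6.2,"tx":0,"ty":0,"tz":0,"grip":0.4},{"ax":0,"ay":0,"az":0,"tx":0,"ty":0,"tz":0,"grip":0.4},{"ax":0,"ay":0,"az":0,"tx":0,"ty":0,"tz":0,"grip":0.4}]'|sed -n 4p
python3 near.py n4 .5135,-.3655,.0045
```

```text
tcp_pos: [0.5124, -0.3666, 0.1787]
ft_force: [-0.7, -0.5, 0.0]
0.78 [316. 179.] bgr [114. 112. 105.] c 510.9 -368.0 LxW 149 17 ang -12.4
0.6 [215. 238.] bgr [98. 48. 75.] c 548.9 -499.8 LxW 152 26 ang 79.6
0.32 [214.  20.] bgr [65. 72. 75.] c 319.5 -437.0 LxW 98 46 ang 71.2
0.17 [616. 138.] bgr [80. 76. 70.] c 544.9 87.1 LxW 306 148 ang 6.3
[ 0.5131 -0.3644  0.1795] yaw 168.37849422160895 q7 1.5265423121871835
to [ 0.5135 -0.3655  0.0045] rows total [-0.0009 -0.001   0.175 ] yaw 168.38
```

```bash
python3 -m jog '[{"ax":0,"ay":0,"az":0.4,"tx":0.0006,"ty":-0.0027,"tz":0.045,"grip":0.4},{"ax":0,"ay":0,"az":0,"tx":0,"ty":0,"tz":0.045,"grip":0.4},{"ax":0,"ay":0,"az":0,"tx":0,"ty":0,"tz":0.045,"grip":0.4},{"ax":0,"ay":0,"az":0,"tx":0,"ty":0,"tz":0.037,"grip":0.4},{"ax":0,"ay":0,"az":0,"tx":0,"ty":0,"tz":0,"grip":0.4},{"ax":0,"ay":0,"az":0,"tx":0,"ty":0,"tz":0,"grip":1},{"ax":0,"ay":0,"az":0,"tx":0,"ty":0,"tz":0,"grip":1},{"ax":0,"ay":0,"az":0,"tx":0,"ty":0,"tz":0,"grip":1},{"ax":0,"ay":0,"az":0,"tx":0,"ty":0,"tz":0,"grip":1},{"ax":0,"ay":0,"az":0,"tx":0,"ty":0,"tz":0,"grip":1}]' 100
python3 -m jog '[{"ax":0,"ay":0,"az":0,"tx":0,"ty":0,"tz":-0.03,"grip":1},{"ax":0,"ay":0,"az":0,"tx":0,"ty":0,"tz":-0.05,"grip":1},{"ax":0,"ay":0,"az":0,"tx":0,"ty":0,"tz":-0.05,"grip":1},{"ax":0,"ay":0,"az":0,"tx":0,"ty":0,"tz":0,"grip":1},{"ax":0,"ay":0,"az":0,"tx":0,"ty":0,"tz":0,"grip":1}]'
python3 - <<'E'
from h import *
go(g2w(.084,.012,.14))
E
```

```text
time_s: 32.05
tcp_pos: [0.5135, -0.3679, 0.0113]
tool_rot: [0.106, 0.994, -0.001, 0.001]
ft_force: [-3.0, 2.0, 9.6]
opening: 0.167
grasp_force: 98.1
time_s: 32.55
tcp_pos: [0.5128, -0.368, 0.1411]
tool_rot: [0.107, 0.994, -0.001, 0.001]
ft_force: [-0.4, -1.2, -2.6]
opening: 0.166
grasp_force: 98.7
to [0.5061 0.0693 0.14  ] rows total [ 9.930e-02  4.259e-01 -2.000e-04] yaw 167.76
```

```bash
python3 -m jog '[{"ax":0,"ay":0,"az":0,"tx":0.0098,"ty":0.0426,"tz":0,"grip":1},{"ax":0,"ay":0,"az":0,"tx":0.0098,"ty":0.0426,"tz":0,"grip":1},{"ax":0,"ay":0,"az":0,"tx":0.0098,"ty":0.0426,"tz":0,"grip":1},{"ax":0,"ay":0,"az":0,"tx":0.0098,"ty":0.0426,"tz":0,"grip":1},{"ax":0,"ay":0,"az":0,"tx":0.0098,"ty":0.0426,"tz":0,"grip":1},{"ax":0,"ay":0,"az":0,"tx":0.0098,"ty":0.0426,"tz":0,"grip":1},{"ax":0,"ay":0,"az":0,"tx":0.0098,"ty":0.0426,"tz":0,"grip":1},{"ax":0,"ay":0,"az":0,"tx":0.0098,"ty":0.0426,"tz":0,"grip":1},{"ax":0,"ay":0,"az":0,"tx":0.0098,"ty":0.0426,"tz":0,"grip":1},{"ax":0,"ay":0,"az":0,"tx":0.0098,"ty":0.0426,"tz":0,"grip":1}]' |sed -n '2p;5p'
python3 -m jog '[{"ax":0,"ay":0,"az":-6.36,"tx":0,"ty":0,"tz":0,"grip":1},{"ax":0,"ay":0,"az":-6.36,"tx":0,"ty":0,"tz":0,"grip":1},{"ax":0,"ay":0,"az":-6.36,"tx":0,"ty":0,"tz":0,"grip":1},{"ax":0,"ay":0,"az":0,"tx":0,"ty":0,"tz":0,"grip":1},{"ax":0,"ay":0,"az":0,"tx":0,"ty":0,"tz":0,"grip":1}]'|tail -2
python3 held.py h4 .084;python3 -c "
from h import *
go(g2w(.084,.0135,.0515))"
```

```text
tcp_pos: [0.5061, 0.0712, 0.1383]
opening: 0.167
opening: 0.17
grasp_force: 98.6
0.77 [320. 218.] bgr [122. 119. 111.] c 559.5 74.7 LxW 259 34 ang 6.3
0.61 [394. 187.] bgr [94. 91. 85.] c 501.0 134.4 LxW 171 26 ang 5.9
0.57 [462. 191.] bgr [109. 106. 100.] c 493.3 198.9 LxW 171 30 ang 6.6
0.57 [512. 192.] bgr [98. 95. 89.] c 485.8 261.6 LxW 170 34 ang 6.1
0.25 [ 28. 297.] bgr [73. 81. 81.] c 787.6 -476.7 LxW 468 103 ang -52.5
tcp [0.5065 0.0696 0.1383] grid [0.0838 0.0125] yaw -173.35 open 0.17009339242708033
to [0.5071 0.0694 0.075 ] rows total [-0.0006 -0.0003  0.0633] yaw -173.35
to [0.5071 0.0694 0.0475] rows total [-0.0006 -0.0003  0.0908] yaw -173.35
held ((84.35295104980469, 0.89813232421875), (18.231290817260742, 131.26019287109375), 0.13438495993614197)
to [0.5076 0.0695 0.0515] rows total [-0.0008 -0.0003  0.0871] yaw -173.28
```

```bash
python3 -m jog '[{"ax":0,"ay":0,"az":0,"tx":-0.001,"ty":0,"tz":0.03,"grip":1},{"ax":0,"ay":0,"az":0,"tx":0,"ty":0,"tz":0.03,"grip":1},{"ax":0,"ay":0,"az":0,"tx":0,"ty":0,"tz":0.015,"grip":1},{"ax":0,"ay":0,"az":0,"tx":0,"ty":0,"tz":0.01,"grip":1},{"ax":0,"ay":0,"az":0,"tx":0,"ty":0,"tz":0.002,"grip":1},{"ax":0,"ay":0,"az":0,"tx":0,"ty":0,"tz":0,"grip":1}]'|sed -n '2p;4p'
python3 -m jog '[{"ax":0,"ay":0,"az":0,"tx":0.003,"ty":0,"tz":0,"grip":1},{"ax":0,"ay":0,"az":0,"tx":0.003,"ty":0,"tz":0,"grip":1},{"ax":0,"ay":0,"az":0,"tx":0,"ty":0,"tz":0,"grip":1}]'|sed -n '2p;4p'
python3 -m jog '[{"ax":0,"ay":0,"az":0,"tx":0.003,"ty":0,"tz":0,"grip":1},{"ax":0,"ay":0,"az":0,"tx":0,"ty":0,"tz":0,"grip":1}]'|sed -n '2p;4p'
python3 -m jog '[{"ax":0,"ay":0,"az":0,"tx":0.002,"ty":0,"tz":0,"grip":1},{"ax":0,"ay":0,"az":0,"tx":0,"ty":0,"tz":0,"grip":1}]'|sed -n '2p;4p'
python3 -c "
from h import *
s=state();print(w2g(s['tcp_pos']))"
```

```text
tcp_pos: [0.5079, 0.0703, 0.0524]
ft_force: [-1.6, 1.0, -0.2]
tcp_pos: [0.5021, 0.0696, 0.0523]
ft_force: [-1.7, 3.4, 8.5]
tcp_pos: [0.4994, 0.0692, 0.0523]
ft_force: [1.2, 3.7, 7.7]
tcp_pos: [0.4976, 0.069, 0.0523]
ft_force: [2.9, 3.6, 6.5]
[0.08328242 0.00351664]
```

```bash
python3 -m jog '[{"ax":0,"ay":0,"az":0,"tx":0.002,"ty":0,"tz":0,"grip":1},{"ax":0,"ay":0,"az":0,"tx":0,"ty":0,"tz":0,"grip":1}]'|sed -n '2p;4p'
python3 -m jog '[{"ax":0,"ay":0,"az":0,"tx":0.0025,"ty":0,"tz":0,"grip":1},{"ax":0,"ay":0,"az":0,"tx":0,"ty":0,"tz":0,"grip":1}]'|sed -n '2p;4p'
python3 -m jog '[{"ax":0,"ay":0,"az":0,"tx":0.001,"ty":0,"tz":0,"grip":1},{"ax":0,"ay":0,"az":0,"tx":0,"ty":0,"tz":0,"grip":1}]'|sed -n '2p;4p'
python3 -c "
from h import *
s=state();print(w2g(s['tcp_pos']))"
```

```text
tcp_pos: [0.4959, 0.0689, 0.0523]
ft_force: [4.8, 4.2, 3.9]
tcp_pos: [0.4944, 0.0691, 0.0527]
ft_force: [12.2, 7.6, -0.7]
tcp_pos: [0.4942, 0.0691, 0.0529]
ft_force: [16.0, 8.7, -0.5]
[0.08280258 0.00016542]
```

```bash
python3 -m jog '[{"ax":0,"ay":0,"az":0,"tx":0,"ty":0,"tz":0,"grip":0.6},{"ax":0,"ay":0,"az":0,"tx":0,"ty":0,"tz":0,"grip":0.6},{"ax":0,"ay":0,"az":0,"tx":0,"ty":0,"tz":0,"grip":0.6},{"ax":0,"ay":0,"az":0,"tx":0,"ty":0,"tz":-0.03,"grip":0.6},{"ax":0,"ay":0,"az":0,"tx":0,"ty":0,"tz":-0.05,"grip":0.6},{"ax":0,"ay":0,"az":0,"tx":0,"ty":0,"tz":-0.05,"grip":0.6},{"ax":0,"ay":0,"az":0,"tx":-0.025,"ty":0.03,"tz":-0.03,"grip":1},{"ax":0,"ay":0,"az":0,"tx":-0.025,"ty":0.03,"tz":-0.03,"grip":1},{"ax":0,"ay":0,"az":0,"tx":-0.02,"ty":0.025,"tz":-0.03,"grip":1},{"ax":0,"ay":0,"az":0,"tx":0,"ty":0,"tz":0,"grip":1},{"ax":0,"ay":0,"az":0,"tx":0,"ty":0,"tz":0,"grip":1}]'
python3 - <<'E'
from h import *
s=state();p=camera("wrist");im=p["frame"].copy()
for m in masks_of("bar_a",p):
    P=np.array([w2g(wrist(p,s,u,v,.057))*1000 for v,u in np.argwhere(m["pixels"])[::2]],dtype=np.float32)
    print(round(m["confidence"],2),cv2.minAreaRect(P),np.percentile(P[:,1],[1,99]).round(1))
for x in(-.084,-.028,.028,.084):
  for y in(-.07,.075,.08):
    for k in(-.009,.009): cv2.circle(im,tuple(int(i) for i in wproj(p,s,g2w(x+k,y,.059))),0,(0,0,255),-1)
U=np.array([wproj(p,s,g2w(x,y,.06)) for x in(-.12,.12) for y in(-.09,.23)]);a=np.maximum(U.min(0).astype(int),0);b=U.max(0).astype(int);print(U.round())
c=im[a[1]:b[1],a[0]:b[0]];f=min(790/c.shape[1],590/c.shape[0]);cv2.imwrite("pics/all.png",cv2.resize(c,None,fx=f,fy=f,interpolation=2))
H=g2w(0,.172,.094)
print(s["tcp_pos"],yaw(s),s["q"].round(2))
E
```

```text
time_s: 37.2
tcp_pos: [0.5505, 0.1611, 0.2715]
tool_rot: [-0.06, 0.998, -0.0, -0.0]
ft_force: [0.1, -0.9, -0.3]
opening: 0.002
grasp_force: 0.0
0.93 ((26.69980239868164, 1.650115966796875), (144.1031036376953, 19.58272933959961), 89.04473114013672) [-69.1  72.4]
0.89 ((-28.71697998046875, 2.1627120971679688), (142.9920196533203, 20.49396324157715), 88.9748306274414) [-67.1  71.2]
0.71 ((82.25994110107422, 1.29656982421875), (143.8112030029297, 23.260522842407227), 89.7582778930664) [-68.5  71.9]
0.67 ((-82.88346862792969, 2.4036102294921875), (143.6849822998047, 22.396684646606445), 89.13381958007812) [-67.4  72. ]
0.56 ((549.248291015625, -1.9157066345214844), (23.185649871826172, 83.18061828613281), 72.53221130371094) [-21.2  14. ]
[[425.  46.]
 [407. 291.]
 [217.  46.]
 [235. 291.]]
[0.55054489 0.1611462  0.27145867] -173.0844382574662 [ 0.48  0.51 -1.11  1.67  0.47  1.26  0.96]
```

View pics/all.png

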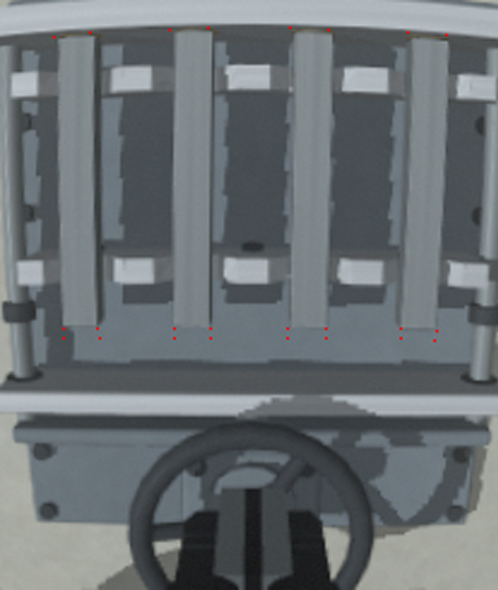

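All four bars are flush at the head plate, and all their far ends sit on the 75 mm dots (rows 325–328), so all the chamfers are home. Now I go into the wheel and wind clockwise.

```bash
python3 -m jog '[{"ax":0,"ay":0,"az":0,"tx":-0.0344,"ty":0.0097,"tz":0.02,"grip":1},{"ax":0,"ay":0,"az":0,"tx":-0.0344,"ty":0.0097,"tz":0.02,"grip":1},{"ax":0,"ay":0,"az":0,"tx":-0.0344,"ty":0.0097,"tz":0.02,"grip":1},{"ax":0,"ay":0,"az":0,"tx":0,"ty":0,"tz":0,"grip":1},{"ax":0,"ay":0,"az":0,"tx":0,"ty":0,"tz":0,"grip":1}]' 60 |sed -n '2p;5p'
python3 - <<'E'
from h import *
H=g2w(0,.172,.094);a=np.radians(100);go(H+[.031*np.cos(a),.031*np.sin(a),-.022])
s=state();p=camera("wrist");im=p["frame"].copy()
for d in(40,-80,160):
    for r in(.02,.03,.04,.05):
        b=np.radians(d);u=wproj(p,s,H+[r*np.cos(b),r*np.sin(b),-.004]);cv2.circle(im,tuple(int(i) for i in u),2,(0,0,255),-1)
cv2.imwrite("pics/w8.png",im[100:400,160:480])
E
```

```text
tcp_pos: [0.6492, 0.2014, 0.2101]
opening: 0.006
to [0.6496 0.2023 0.072 ] rows total [-0.0009  0.0008  0.1381] yaw -173.16
```

View pics/w8.png

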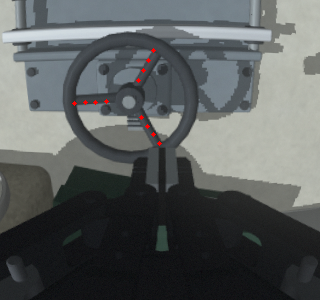

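The marked spoke angles (40°, −80°, 160°) lie on the spokes, so the entry gap at 100° is free.

```bash
python3 -m jog '[{"ax":0,"ay":0,"az":0,"tx":-0.0009,"ty":0.0008,"tz":0.028,"grip":1},{"ax":0,"ay":0,"az":0,"tx":0,"ty":0,"tz":0.028,"grip":1},{"ax":0,"ay":0,"az":0,"tx":0,"ty":0,"tz":0.028,"grip":1},{"ax":0,"ay":0,"az":0,"tx":0,"ty":0,"tz":0.028,"grip":1},{"ax":0,"ay":0,"az":0,"tx":0,"ty":0,"tz":0.025,"grip":1},{"ax":0,"ay":0,"az":0,"tx":0,"ty":0,"tz":0,"grip":1}]'|sed -n '2p;4p'
python3 -m jog '[{"ax":0,"ay":0,"az":0,"tx":-0.0081,"ty":-0.0006,"tz":0,"grip":1},{"ax":0,"ay":0,"az":0,"tx":-0.0076,"ty":-0.0027,"tz":0,"grip":1},{"ax":0,"ay":0,"az":0,"tx":-0.0067,"ty":-0.0046,"tz":0,"grip":1},{"ax":0,"ay":0,"az":0,"tx":-0.0053,"ty":-0.0062,"tz":0,"grip":1},{"ax":0,"ay":0,"az":0,"tx":-0.0035,"ty":-0.0073,"tz":0,"grip":1},{"ax":0,"ay":0,"az":0,"tx":-0.0015,"ty":-0.008,"tz":0,"grip":1}]'|sed -n '2p;4p'
python3 -m jog '[{"ax":0,"ay":0,"az":0,"tx":0.0006,"ty":-0.0081,"tz":0,"grip":1},{"ax":0,"ay":0,"az":0,"tx":0.0027,"ty":-0.0076,"tz":0,"grip":1},{"ax":0,"ay":0,"az":0,"tx":0.0046,"ty":-0.0067,"tz":0,"grip":1},{"ax":0,"ay":0,"az":0,"tx":0.0062,"ty":-0.0053,"tz":0,"grip":1}]'|sed -n '2p;4p'
python3 -m jog '[{"ax":0,"ay":0,"az":0,"tx":0.0073,"ty":-0.0035,"tz":0,"grip":1},{"ax":0,"ay":0,"az":0,"tx":0.008,"ty":-0.0015,"tz":0,"grip":1}]'|sed -n '2p;4p'
```

```text
tcp_pos: [0.649, 0.201, 0.0727]
ft_force: [0.1, -0.4, 0.1]
tcp_pos: [0.6873, 0.1795, 0.0769]
ft_force: [-2.4, 7.7, 1.7]
tcp_pos: [0.6776, 0.149, 0.0768]
ft_force: [4.6, 4.8, -2.3]
tcp_pos: [0.6637, 0.1418, 0.0772]
ft_force: [9.2, 3.5, 1.9]
```

```bash
python3 -m jog '[{"ax":0,"ay":0,"az":0,"tx":0.0081,"ty":0.0006,"tz":0.002,"grip":1},{"ax":0,"ay":0,"az":0,"tx":0.0076,"ty":0.0027,"tz":0,"grip":1}]'|sed -n '2p;4p'
python3 -m jog '[{"ax":0,"ay":0,"az":0,"tx":0.0067,"ty":0.0046,"tz":0,"grip":1},{"ax":0,"ay":0,"az":0,"tx":0.0053,"ty":0.0062,"tz":0,"grip":1}]'|sed -n '2p;4p'
python3 -m jog '[{"ax":0,"ay":0,"az":0,"tx":0.0035,"ty":0.0073,"tz":0,"grip":1}]'|sed -n '2p;4p'
```

```text
tcp_pos: [0.6485, 0.1424, 0.0755]
ft_force: [10.5, -0.6, 3.8]
tcp_pos: [0.6351, 0.1509, 0.0753]
ft_force: [7.8, -6.3, 5.3]
tcp_pos: [0.6304, 0.1573, 0.0751]
ft_force: [6.5, -10.9, 5.0]
```

```bash
python3 -m jog '[{"ax":0,"ay":0,"az":0,"tx":0.0015,"ty":0.008,"tz":0,"grip":1}]'|sed -n '2p;4p'
python3 -m jog '[{"ax":0,"ay":0,"az":0,"tx":-0.0003,"ty":0.004,"tz":0,"grip":1}]'|sed -n '2p;4p'
python3 -m jog '[{"ax":0,"ay":0,"az":0,"tx":-0.0004,"ty":0.004,"tz":0,"grip":1}]'|sed -n '2p;4p'
```

```text
tcp_pos: [0.6281, 0.1627, 0.0747]
ft_force: [10.4, -48.1, 11.3]
tcp_pos: [0.6283, 0.1627, 0.0742]
ft_force: [-3.2, -53.6, 19.8]
tcp_pos: [0.6284, 0.1632, 0.0738]
ft_force: [-8.8, -72.2, 28.9]
```

```bash
python3 -m jog '[{"ax":0,"ay":0,"az":0,"tx":0.002,"ty":-0.012,"tz":0,"grip":1},{"ax":0,"ay":0,"az":0,"tx":0.002,"ty":-0.006,"tz":0,"grip":1},{"ax":0,"ay":0,"az":0,"tx":0,"ty":0,"tz":-0.03,"grip":1},{"ax":0,"ay":0,"az":0,"tx":0,"ty":0,"tz":-0.05,"grip":1},{"ax":0,"ay":0,"az":0,"tx":0.02,"ty":0,"tz":-0.04,"grip":1},{"ax":0,"ay":0,"az":0,"tx":0.03,"ty":0,"tz":-0.04,"grip":1},{"ax":0,"ay":0,"az":0,"tx":0.03,"ty":0,"tz":-0.04,"grip":1},{"ax":0,"ay":0,"az":0,"tx":0.0,"ty":0,"tz":0,"grip":1},{"ax":0,"ay":0,"az":0,"tx":0.0,"ty":0,"tz":0,"grip":1}]'
python3 - <<'E'
from h import *
s=state();p=camera("wrist");im=p["frame"].copy()
for x in np.linspace(-.12,.12,9):
  for y in(.076,.080):
    cv2.circle(im,tuple(int(i) for i in wproj(p,s,g2w(x,y,.062))),0,(0,0,255) if y<.078 else (0,255,0),-1)
for m in masks_of("press",p)[:1]:
    g=np.array([w2g(wrist(p,s,u,v,.062)) for v,u in np.argwhere(m["pixels"])[::3]]);print(m["confidence"],np.percentile(g,[1,25,50,99],axis=0).round(4).tolist())
U=np.array([wproj(p,s,g2w(x,y,.06)) for x in(-.14,.14) for y in(-.09,.23)]);a=np.maximum(U.min(0).astype(int),0);b=U.max(0).astype(int)
c=im[a[1]:b[1],a[0]:b[0]];f=min(790/c.shape[1],590/c.shape[0]);cv2.imwrite("pics/fin.png",cv2.resize(c,None,fx=f,fy=f,interpolation=2))
E
```

```text
time_s: 41.35
tcp_pos: [0.5443, 0.147, 0.2744]
tool_rot: [-0.06, 0.998, -0.0, 0.002]
ft_force: [-0.0, 0.2, -0.1]
opening: 0.001
grasp_force: 0.0
0.67 [[-0.1298, 0.0659], [-0.0517, 0.0733], [0.0011, 0.0782], [0.1285, 0.1176]]
```

View pics/fin.png

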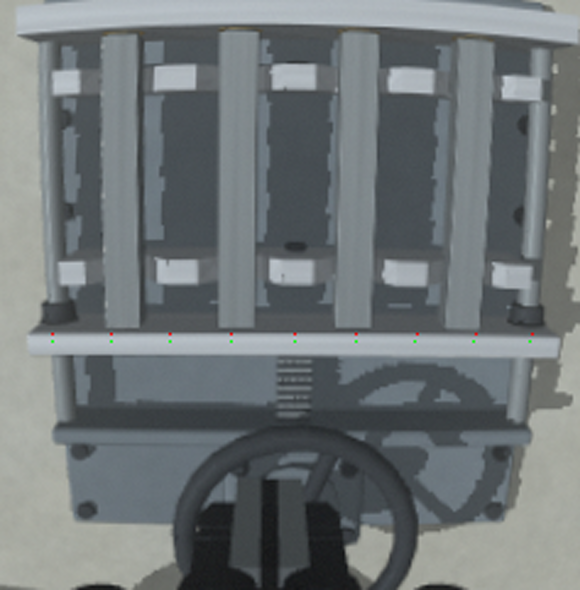

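The plate's face sits on the 76 mm line (row 333), against the stop collars. All four bars are home and the robot is clear of everything.

```bash
python3 -c "
from bench import *
print(finish_job())"
```

```text
the job is handed in; nothing more can be done
None
```

The job is handed in: the grid was opened fully, all four bars are in with their chamfered ends home in the bores, and the pressure plate is home against its stop collars. I turned the handwheel both ways by pushing a spoke with the shut fingers rather than over several grasps.

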